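Draw the bottom test cartridge and load it in the reader

TASK

Draw the bottom test cartridge out of the dispenser by the grip end that sticks out, leaving the ones stacked above it to settle in the dispenser, still neatly stacked. Then slide it, contact end first, into the slot of the reader until it is fully home against the stop inside, and let go. Work gently: do not force the dispenser or the reader, do not lift or topple the stack, and leave the other things on the bench where they are.

Things in the scene. Friction and masses are not known exactly. Their poses are not given: they have to be found in the camera images.
- cartridge0: the cartridge to draw: the bottom one of the stack of five, a flat pale plastic test cartridge 120 x 46 x 10 mm, about 60 g; origin: centre of its underside; x axis along its length: the ribbed grip end is at x = -60 mm, the end with five small brass contacts at x = +60 mm; z up. Its grip end sticks out of the front of the dispenser by about 33 to 40 mm. Its underside is 12 mm above the bench.
- cartridge1: cartridge number 2 of the stack counted from below, resting on number 1; the same flat pale plastic test cartridge 120 x 46 x 10 mm, about 60 g; origin: centre of its underside; x axis along its length: the ribbed grip end is at x = -60 mm, the end with five small brass contacts at x = +60 mm; z up.
- cartridge2: cartridge number 3 of the stack counted from below, resting on number 2; the same flat pale plastic test cartridge 120 x 46 x 10 mm, about 60 g; origin: centre of its underside; x axis along its length: the ribbed grip end is at x = -60 mm, the end with five small brass contacts at x = +60 mm; z up.
- cartridge3: cartridge number 4 of the stack counted from below, resting on number 3; the same flat pale plastic test cartridge 120 x 46 x 10 mm, about 60 g; origin: centre of its underside; x axis along its length: the ribbed grip end is at x = -60 mm, the end with five small brass contacts at x = +60 mm; z up.
- cartridge4: cartridge number 5 of the stack counted from below, resting on number 4; the same flat pale plastic test cartridge 120 x 46 x 10 mm, about 60 g; origin: centre of its underside; x axis along its length: the ribbed grip end is at x = -60 mm, the end with five small brass contacts at x = +60 mm; z up.
- dispenser: grey sheet-metal open cradle 133 x 60 mm, fixed. Origin: centre of its underside; front faces -x, z up. Floor top at z = 12 mm, x = -62 to 62 mm. Side cheeks 49 mm apart inside (1.5 mm play on each side of a cartridge), 26 mm high; back wall 30 mm high. Stack top at z = 62 mm. As the bottom one leaves, the stack rides a few mm forward to the gate, tips back about 10 degrees, then drops 10 mm to the floor.
- gate (a point): middle of the dispenser's front gate, on the slide plane (dispenser x = -64.5 mm, z = 12 mm); axes as the dispenser's. Two corner columns (4 mm thick, inner faces 49 mm apart, tops 42 mm above this point) carry inward flanges that hold back the upper cartridges; the bottom one passes below them (14 mm high gap) towards -x. Drawing takes 1 to 6 N; more means it binds.
- reader: desk-top cartridge reader, white and grey console 190 x 170 mm, 54 mm high, fixed. Origin: centre of its underside; front face at x = -95 mm facing -x, z up; at its back (x = 40 to 90 mm) a sloping screen up to 160 mm high. The slot runs along its x axis. Its depth stop is adjustable and clamped out of sight, 70 to 80 mm behind the front face: fully home is where the cartridge comes up solid.
- slot_mouth (a point): middle of the slot's floor at the reader's front face, 12 mm above the bench; axes as the reader's. Mouth 69 mm wide and 21 mm high at the face, narrowing over 15 mm to the slot, 49 x 13.5 mm. In front a loading tongue 18 mm long, 34 mm wide, level with the slot's floor. Spring contacts drag with 4 to 6 N over the last 7 to 10 mm of travel, then the solid stop; pressed down it also rubs on the floor. 8 to 13 N is a firm push home.
- contact_carriage (a joint): travel in m of the sprung contacts inside the slot, pushed back by the cartridge's contact end: starts at 0 to 0.003, 0.010 when the cartridge is against the depth stop; it stays where it is pushed
- contact_end (a point): middle of the lower edge of the contact end of cartridge0 (its x = +60 mm); axes as the cartridge's
- tube_rack: bystander: white tube rack 100 x 130 x 106 mm with red-capped tubes; origin: centre of its underside
- scanner: bystander: pale hand scanner lying on its side, about 135 x 60 x 30 mm; origin: on the bench below its middle
- marker: bystander: pale marker pen, 118 mm long, 13 mm thick; origin: on the bench below its middle

How it is judged:
By the outcome, as a careful person would: the job done as asked, in the order asked, and still so for the second after the job is handed in, with the robot touching nothing.
It also fails if it takes over 72 s, if anything falls off the work surface, if the arm or the gripper's body presses on something with over 40 N, if the wrist force passes 120 N, or if a joint passes its speed limit or range.

ROBOT

A 6-joint arm with a two-finger parallel gripper is mounted at the origin on the work surface. World frame = base frame: x ahead of the robot, y to its left, z up, the work surface at z = 0. Lengths are in mm, angles in rad, forces in N, time in s.
With the tool pointing down it reaches from about 275 to 750 mm from the base axis. Payload 10.2 kg.
Tool frame: the origin (TCP) lies at the very end of the fingers, on their centre line; the grasp point (between the pads) lies 19 mm behind it; z points along the fingers, y is the direction in which the jaws open and shut (so a half turn about z gives the same grasp; the last joint's range is limited). The gripper opens to 85 mm and grips with 20 to 120 N. Pads are 22 mm wide; open, the fingers measure 114 mm over their backs; the gripper's body (76 mm by 85 mm) begins 54 mm behind the grasp point. The pads swing forward as they close: fully open they stand 13 mm farther back than shut.
Start: joints at [-1.391, 0.313, 1.498, -0, 1.331, -0.223], TCP at [205.786, -482.994, 231.294] pointing down, gripper open.
Joint ranges: [-2.94, 2.94], [-0.97, 2.17], [0.19, 2.56], [-1.23, 4.37], [0.02, 3.11], [-2.88, 2.88]. Speed limits (rad/s): [2.39, 2.39, 3.01, 3.14, 3.14, 3.14].

INTERFACE

Orientations are given as a unit quaternion [w, x, y, z].
In Python, from rig import * gives the robot as it stands. The module is installed in compiled form; this text tells all that it offers.
- The arm moves only by the shell command python3 -m crank 'ROWS' [FORCE]. ROWS is a JSON object of lists of equal length, an entry for each row: "dp": the shift along the world's x, y, z in cm, a list of three; "delta_rot": the turn, a rotation vector about the world's x, y, z in degrees, a list of three; "claw": the closure in counts, from 0 (fully open) to 255 (shut). A call has 1 to 10 rows; each row shifts and turns the commanded pose from where the row before left it; what a row does not reach is not made up. A row lasts 1/10 s, in which the tool goes at most 50 mm and 8.59 degrees, less where a joint would pass 70% of its speed; a pose out of reach is approached as far as the arm can. A call is refused whole if a number of a shift passes 5 or a number of a turn 8.59, either way. A call with a gripper value outside its range is refused whole. The fingers move at their own pace and stop on an object; FORCE is the grip in N (left out, the last holds). Time passes only in rows, so rows that do not move let the fingers close. It gives the time, the measured TCP pose, the force and the opening at its end, in the units of the state.
- sense(): the state, without advancing time (a new reading comes with each control period).
- capture(name): name is "side" or "top"; returns (picture, depth): 384x512x3 uint8, red, green, blue; 384x512 float32, mm along the optical axis (not along the pixel's ray), 0 where there is no reading.
- camera_model(name): a dict with "fx", "fy", "cx", "cy" (pixels), "cam_to_world" (4x4, takes a point from camera to world coordinates). Camera axes: x right, y up, looking along -z (the intrinsics and any distortion apply to the point x, -y, -z); pixel columns grow to the right and rows downward; lengths in mm; the calibration is good to about 2 mm. A picture is of the moment at which its call begins. camera_model takes no time and is no camera call.
- finish_job(): hands the job in, once; it reports no verdict.
Trained networks look in the newest picture that a camera, given by its name, has taken for a name from the list of things; names that differ only in an ending like _2 or _b are one class to them, and where a whole thing is asked for, a point or a joint stands for the part that bears it (a point fixed in the world has none). Each returns a list of dicts, best first, with "p" (0 to 1); they miss things now and then, are a little off and sometimes report something else, mostly with a low value. They report only what shows in the picture. A call takes as long as a camera call.
- boxes_of(camera, target): "centre" ([column, row] in pixels, amid what is visible of it).
- masks_of(camera, target): "region" (384x512 bool, what is visible of it) and "centre" ([column, row] in pixels, amid what is visible of it).
- pinpoint(camera, target): "centre" ([column, row] in pixels: a listed point, or the origin of a listed thing).
The state is a dict: "time_s": time; "joints": joint angles; "dq": joint speeds; "tau": joint torques, N m; "eef_pos": TCP position; "ee_rot": TCP orientation; "force": force on the tool from outside, world axes, zero at the start; "wrist_torque": the same for the moment, N m; "grip_width": opening from 0.0 (shut) to 1.0 (fully open).
Only numpy, scipy, OpenCV 4.12 (cv2) and the standard library are available. Lean on these libraries where they do the work, as an engineer would, in place of code of your own. Each camera call takes 0.05 s, during which the arm holds its last target.

## Working session

There is one attempt and no reset: what is moved stays moved. The work goes in short steps, Python scripts to look and compute and a shell command to move; the robot and the scene stay as the last step left them, time stands still between calls to the robot, and variables do not carry over. Pictures are saved under pics/ and viewed, and the job is handed in when it is done.

```bash
mkdir -p pics; python3 - <<'E'
from rig import *
import cv2
print(sense())
for n in("side","top"):
    p,d=capture(n); cv2.imwrite(f"pics/{n}0.png",p[:,:,::-1]); print(n,camera_model(n))
E
```

```text
{'time_s': 0.0, 'joints': array([-1.39144450e+00,  3.13454707e-01,  1.49845481e+00,  4.15381144e-07,
        1.33098613e+00, -2.23378063e-01]), 'dq': array([ 0.00234902,  0.0005642 ,  0.00086017, -0.00110456, -0.0006718 ,
        0.00131582]), 'tau': array([-5.39815574e-04, -4.12264287e+01, -2.59744513e+01, -1.68840807e-04,
        4.12930051e-03,  7.04353749e-07]), 'eef_pos': array([ 205.71584502, -482.73490223,  230.72599226]), 'ee_rot': array([-6.51333462e-04,  9.79794295e-01,  2.00006789e-01,  1.45419618e-05]), 'force': array([0.86796069, 0.79821481, 0.21903242]), 'wrist_torque': array([ 0.00961331, -0.02023599, -0.01667645]), 'grip_width': 1.0021128209593346}
side {'fx': 451.7020935161936, 'fy': 451.7020935161936, 'cx': 254.24945100124378, 'cy': 193.10974469406418, 'cam_to_world': array([[ 9.71537589e-01,  1.62896898e-01, -1.71986375e-01,
         3.42172003e+02],
       [-2.36012738e-01,  6.03363632e-01, -7.61741633e-01,
        -9.87932061e+02],
       [-2.03150250e-02,  7.80651605e-01,  6.24636191e-01,
         8.58860417e+02],
       [ 0.00000000e+00,  0.00000000e+00,  0.00000000e+00,
         1.00000000e+00]])}
top {'fx': 434.24225808473693, 'fy': 434.24225808473693, 'cx': 255.404996865889, 'cy': 187.82777338211034, 'cam_to_world': array([[ 2.51038362e-02,  9.91819158e-01, -1.25158119e-01,
         4.02320913e+02],
       [-9.99539126e-01,  2.70402939e-02,  1.37970680e-02,
         8.45063058e+00],
       [ 1.70685087e-02,  1.24754078e-01,  9.92040869e-01,
         1.26990781e+03],
       [ 0.00000000e+00,  0.00000000e+00,  0.00000000e+00,
         1.00000000e+00]])}
```

View pics/side0.png

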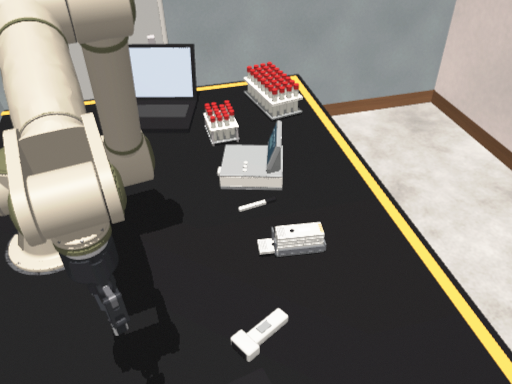

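View pics/top0.png

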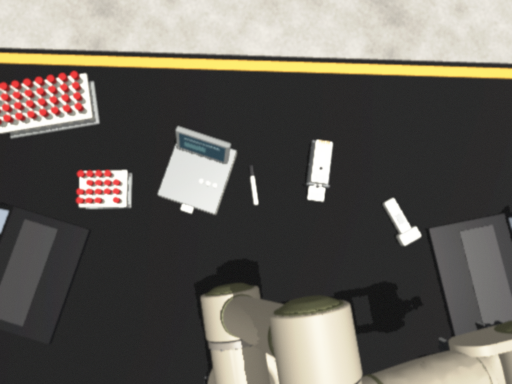

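```bash
cat > h.py <<'E'
from rig import *
import numpy as np, cv2
def ray(n,uv):
    m=camera_model(n);T=m["cam_to_world"]
    d=np.array([(uv[0]-m["cx"])/m["fx"],-(uv[1]-m["cy"])/m["fy"],-1.0])
    return T[:3,3],T[:3,:3]@d
def at_z(n,uv,z):
    o,d=ray(n,uv); return o+d*(z-o[2])/d[2]
def cloud(n,d):
    m=camera_model(n);T=m["cam_to_world"]
    v,u=np.mgrid[0:384,0:512]
    P=np.stack([(u-m["cx"])/m["fx"]*d,-(v-m["cy"])/m["fy"]*d,-d],-1)
    return P@T[:3,:3].T+T[:3,3]
def proj(n,P):
    m=camera_model(n);T=m["cam_to_world"]
    c=(np.atleast_2d(P)-T[:3,3])@T[:3,:3]
    return np.stack([m["cx"]+m["fx"]*c[:,0]/-c[:,2],m["cy"]-m["fy"]*c[:,1]/-c[:,2]],-1)
def crop(n,name,x0,y0,x1,y1,s,p):
    c=p[y0:y1,x0:x1,::-1]; cv2.imwrite(name,cv2.resize(c,None,fx=s,fy=s,interpolation=cv2.INTER_CUBIC))
E
python3 - <<'E'
from h import *
Z={"gate":12,"slot_mouth":12,"contact_end":12,"cartridge0":12,"dispenser":0,"reader":0,"scanner":0,"marker":0,"tube_rack":0}
for n in("side","top"):
    p,d=capture(n); np.save(f"{n}0d.npy",d); np.save(f"{n}0p.npy",p)
    for t in Z:
        r=pinpoint(n,t)[:2]
        for q in r: print(n,t,round(q["p"],2),np.round(q["centre"],1),np.round(at_z(n,q["centre"],Z[t]),1))
    if n=="side": crop(n,"pics/s_disp.png",250,200,350,275,8,p); crop(n,"pics/s_read.png",205,110,305,210,6,p)
    else: crop(n,"pics/t_disp.png",280,125,360,215,6,p); crop(n,"pics/t_read.png",145,115,250,225,5,p)
E
```

```text
side gate 0.62 [276.  247.8] [ 576.2 -191.4   12. ]
side slot_mouth 0.56 [253.2 212.8] [551.3 -41.6  12. ]
side cartridge0 0.82 [299.9 229.3] [ 658.1 -140.7   12. ]
side cartridge0 0.74 [283.1 245.3] [ 596.7 -187.4   12. ]
side dispenser 0.91 [300.3 246.4] [ 643.1 -191.6   -0. ]
side reader 0.7 [251.1 174.1] [592.  157.1   0. ]
side reader 0.52 [276.4 248.6] [ 579.8 -183.2   -0. ]
side scanner 0.76 [260.2 335.1] [ 474.  -426.4    0. ]
side scanner 0.29 [224.1 168.2] [514.1 212.2   0. ]
side marker 0.68 [253.4 210.6] [557.1 -18.9   0. ]
side marker 0.64 [221.1 136.9] [539.7 406.7   0. ]
side tube_rack 0.91 [222.2 136.8] [543.6 406.3   0. ]
top gate 0.49 [315.7 185.5] [ 572.7 -185.4   12. ]
top slot_mouth 0.71 [189.5 206.3] [501.9 180.5  12. ]
top contact_end 0.5 [188.1 204.6] [506.7 184.7  12. ]
top contact_end 0.43 [200.3 175.9] [591.8 152.9  12. ]
top cartridge0 0.89 [319.3 159.8] [ 649.5 -195.5   12. ]
top cartridge0 0.61 [317.1 179.3] [ 591.2 -189.4   12. ]
top dispenser 0.68 [318.  170.3] [ 620.1 -193.8    0. ]
top reader 0.88 [202.9 172.4] [604.2 147.1   0. ]
top scanner 0.89 [395.9 219.1] [ 481.2 -424.2    0. ]
top marker 0.71 [255.3 185.2] [570.3  -8.7   0. ]
top tube_rack 0.86 [113.1 189.2] [547.1 407.6   0. ]
```

```bash
python3 - <<'E'
from h import *
d=np.load("top0d.npy"); P=cloud("top",d)
for nm,(x0,y0,x1,y1) in {"disp":(300,132,342,206),"read":(150,120,242,218)}.items():
    Q=P[y0:y1,x0:x1].reshape(-1,3); h,e=np.histogram(Q[:,2],bins=np.arange(-10,180,4)); print(nm,[(int(a),int(b)) for a,b in zip(e,h) if b])
def fit(mask,nm):
    m=np.zeros((384,512),bool); 
    Q=P[mask]; r=cv2.minAreaRect(Q[:,:2].astype(np.float32)); print(nm,len(Q),np.round(r[0],1),np.round(r[1],1),round(r[2],2),"z",np.median(Q[:,2]).round(1))
v,u=np.mgrid[0:384,0:512]
D=(u>300)&(u<342)&(v>132)&(v<206); R=(u>150)&(u<242)&(v>120)&(v<218)
z=P[...,2]
fit(D&(z>55)&(z<72),"stack top"); fit(D&(z>14)&(z<30),"low"); fit(R&(z>48)&(z<60),"reader top"); fit(R&(z>6)&(z<25),"tongue?")
E
```

```text
disp [(-10, 35), (-6, 607), (-2, 1016), (2, 231), (6, 19), (10, 18), (14, 33), (18, 148), (22, 156), (26, 54), (30, 13), (34, 12), (38, 16), (42, 17), (46, 10), (50, 24), (54, 83), (58, 350), (62, 234), (66, 19)]
read [(-10, 113), (-6, 1418), (-2, 2433), (2, 526), (6, 46), (10, 56), (14, 19), (18, 14), (22, 11), (26, 8), (30, 5), (34, 11), (38, 20), (42, 22), (46, 323), (50, 1768), (54, 953), (58, 67), (62, 2), (66, 5), (70, 24), (74, 32), (78, 32), (82, 35), (86, 41), (90, 39), (94, 39), (98, 42), (102, 46), (106, 40), (110, 42), (114, 51), (118, 45), (122, 47), (126, 38), (130, 40), (134, 52), (138, 49), (142, 62), (146, 133), (150, 187), (154, 41), (158, 1)]
stack top 678 [ 633.2 -193. ] [ 47.3 128.8] 83.39 z 61.2
low 391 [ 615.8 -192. ] [ 60.7 171.4] 83.37 z 22.3
reader top 3038 [597.5 158.7] [170.5 190.5] 73.17 z 53.0
tongue? 144 [615.9 165.3] [266.4 254.7] 1.29 z 11.1
```

```bash
ls pics
```

```text
s_disp.png
s_read.png
side0.png
t_disp.png
t_read.png
top0.png
```

View pics/s_disp.png

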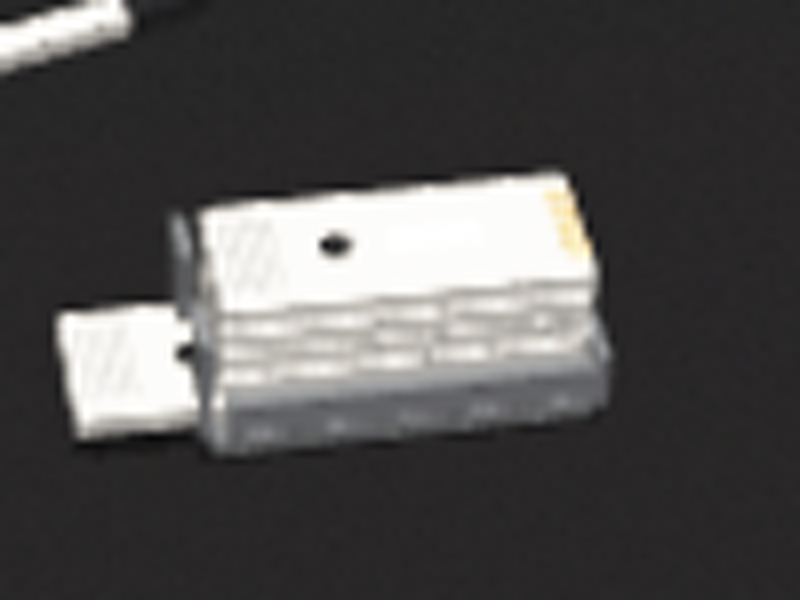

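View pics/t_disp.png

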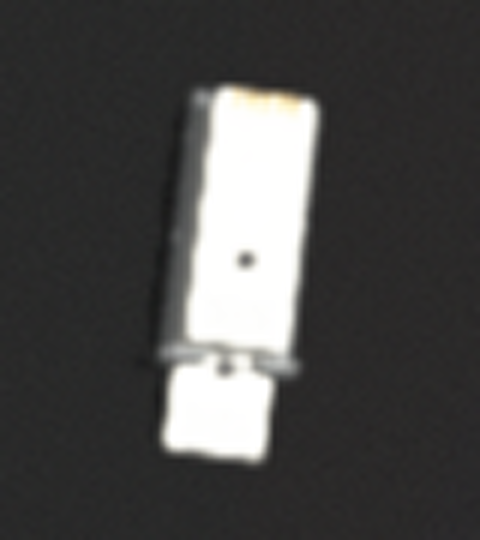

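View pics/t_read.png

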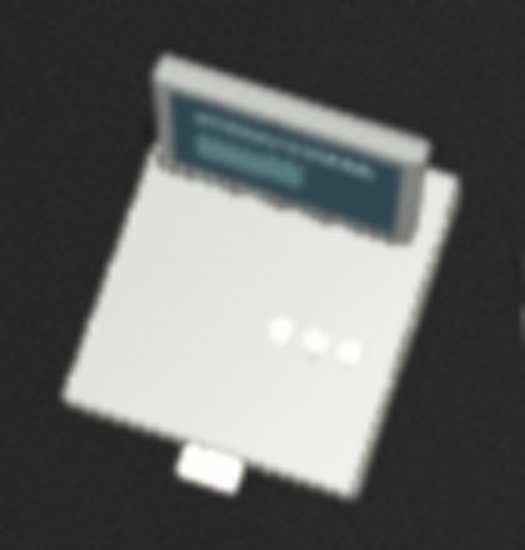

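View pics/s_read.png

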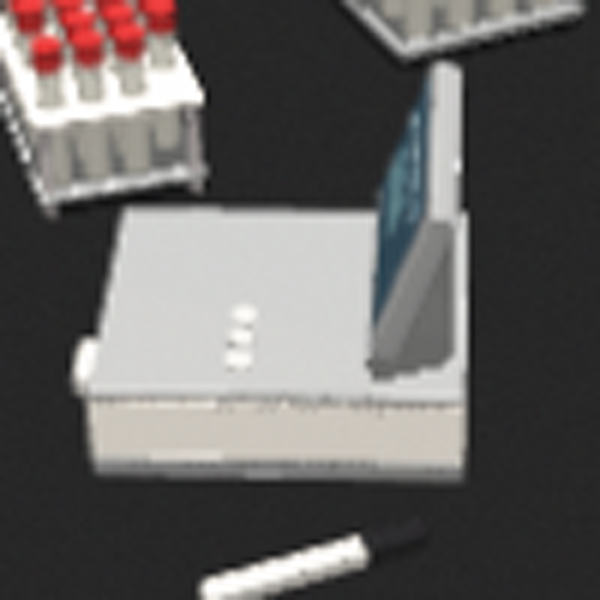

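```bash
cat > fit.py <<'E'
from h import *
from scipy.optimize import minimize
from scipy.ndimage import gaussian_filter
def box(x0,x1,y0,y1,z0,z1): return np.array([[x,y,z] for x in(x0,x1) for y in(y0,y1) for z in(z0,z1)],float)
def render(n,boxes,pose,roi,s=8):
    x,y,a=pose; c,sn=np.cos(a),np.sin(a); x0,y0,x1,y1=roi
    im=np.zeros(((y1-y0)*s,(x1-x0)*s),np.uint8)
    for b in boxes:
        W=np.c_[x+c*b[:,0]-sn*b[:,1],y+sn*b[:,0]+c*b[:,1],b[:,2]]
        q=(proj(n,W)-[x0-.5,y0-.5])*s
        h=cv2.convexHull(q.astype(np.float32)); cv2.fillConvexPoly(im,np.round(h*16).astype(np.int32),255,shift=4)
    return cv2.resize(im,(x1-x0,y1-y0),interpolation=cv2.INTER_AREA)/255.
def run(cams,mk,p0,rois,name,imgs):
    T={}
    for n in cams:
        x0,y0,x1,y1=rois[n]; g=imgs[n][y0:y1,x0:x1].astype(float).max(-1)
        T[n]=np.clip((g-45)/(150-45),0,1)
    def cost(p):
        return sum(((gaussian_filter(render(n,mk(p),p[:3],rois[n]),.7)-T[n])**2).sum() for n in cams)
    best=None
    for k in range(3):
        sim=[np.array(p0)]+[np.array(p0)+np.eye(len(p0))[i]*(4 if i!=2 else .05)*(1 if k%2 else -1) for i in range(len(p0))]
        r=minimize(cost,p0,method="Nelder-Mead",options=dict(initial_simplex=sim,maxiter=500,xatol=.01,fatol=.01)); p0=r.x
    p=r.x.copy(); print(name,cams,"x,y",p[:2].round(1),"yaw",np.degrees(p[2]).round(2),p[3:].round(1),"cost",round(r.fun,1)); return p
E
python3 - <<'E'
from fit import *
im={n:np.load(n+"0p.npy") for n in("side","top")}
RD={"side":(250,212,335,262),"top":(296,132,344,206)}
RR={"side":(212,118,292,193),"top":(150,118,243,219)}
disp=lambda p:[box(-66.5,66.5,-30,30,0,28),box(-66.5,-62.5,-28.5,28.5,0,54),box(-60+p[4],60+p[4],-23,23,30,62),box(-66.5-p[3],0,-23,23,12,22)]
read=lambda p:[box(-95,95,-85,85,0,54),box(-113,-95,-17,17,8,12),]
for c in(["top"],["side"],["top","side"]):
    run(c,disp,[627,-193,-.115,36,0],RD,"disp",im)
# reader: screen excluded by adding approximate prism
def read(p):
    sc=np.array([[40,-80,54],[90,-80,54],[40,80,54],[90,80,54],[p[3],-80,160],[p[3],80,160],[p[4],-80,160],[p[4],80,160]],float)
    return [box(-95,95,-85,85,0,54),box(-113,-95,-17,17,6,12),sc]
for c in(["top"],["side"],["top","side"]):
    run(c,read,[597,158,-.294,70,85],RR,"reader",im)
E
```

```text
disp ['top'] x,y [ 637.4 -196.8] yaw -6.95 [44.2  1.4] cost 36.3Traceback (most recent call last):
  File "<stdin>", line 8, in <module>
  File "fit.py", line 23, in run
    r=minimize(cost,p0,method="Nelder-Mead",options=dict(initial_simplex=sim,maxiter=500,xatol=.01,fatol=.01)); p0=r.x
    res = _minimize_neldermead(fun, x0, args, callback, bounds=bounds,
                               **options)
    fxc = func(xc)
    fx = function(np.copy(x), *(wrapper_args + args))
  File "fit.py", line 19, in cost
    return sum(((gaussian_filter(render(n,mk(p),p[:3],rois[n]),.7)-T[n])**2).sum() for n in cams)
  File "fit.py", line 19, in <genexpr>
    return sum(((gaussian_filter(render(n,mk(p),p[:3],rois[n]),.7)-T[n])**2).sum() for n in cams)
                                 ~~~~~~^^^^^^^^^^^^^^^^^^^^^^^
  File "fit.py", line 10, in render
    q=(proj(n,W)-[x0-.5,y0-.5])*s
       ~~~~^^^^^
  File "h.py", line 15, in proj
    m=camera_model(n);T=m["cam_to_world"]
ValueError: time passes only in moves, steps and waits
```

```bash
python3 - <<'E'
from rig import *
import pickle
pickle.dump({n:camera_model(n) for n in("side","top")},open("cam.pkl","wb"))
print({n:list(camera_model(n)) for n in("side","top")}, sense()["time_s"])
E
sed -i 's/^import numpy as np, cv2/import numpy as np, cv2, pickle\nCM=pickle.load(open("cam.pkl","rb"))/; s/camera_model(n)/CM[n]/' h.py
cat > f1.py <<'E'
from fit import *
im={n:np.load(n+"0p.npy") for n in("side","top")}
RD={"side":(250,212,335,262),"top":(296,132,344,206)}
RR={"side":(212,118,292,193),"top":(150,118,243,219)}
disp=lambda p:[box(-66.5,66.5,-30,30,0,28),box(-66.5,-62.5,-28.5,28.5,0,54),box(-60+p[4],60+p[4],-23,23,30,62),box(-66.5-p[3],0,-23,23,12,22)]
for c in(["top"],["side"],["top","side"]):
    run(c,disp,[627,-193,-.115,36,0],RD,"disp",im)
def read(p):
    sc=np.array([[40,-80,54],[90,-80,54],[40,80,54],[90,80,54],[p[3],-80,160],[p[3],80,160],[p[4],-80,160],[p[4],80,160]],float)
    return [box(-95,95,-85,85,0,54),box(-113,-95,-17,17,6,12),sc]
for c in(["top"],["side"],["top","side"]):
    run(c,read,[597,158,-.294,70,85],RR,"reader",im)
E
python3 f1.py
```

```text
{'side': ['fx', 'fy', 'cx', 'cy', 'cam_to_world'], 'top': ['fx', 'fy', 'cx', 'cy', 'cam_to_world']} 1.1
disp ['top'] x,y [ 637.4 -196.8] yaw -6.95 [44.2  1.4] cost 36.3
disp ['side'] x,y [ 637.  -187.2] yaw -4.52 [40.6  1.5] cost 88.4
disp ['top', 'side'] x,y [ 636.  -192.7] yaw -6.31 [41.2  1.9] cost 272.2
reader ['top'] x,y [594.8 159.3] yaw -17.49 [90.6 90.6] cost 213.4
reader ['side'] x,y [598.1 164. ] yaw -17.34 [83.5 88. ] cost 675.2
reader ['top', 'side'] x,y [596.2 160.1] yaw -17.22 [89.4 87.5] cost 933.4
```

```bash
cat > ov.py <<'E'
from fit import *
import sys
def ov(img,n,roi,s,boxes,pose,fn):
    x0,y0,x1,y1=roi; c=cv2.resize(np.ascontiguousarray(img[y0:y1,x0:x1,::-1]),None,fx=s,fy=s,interpolation=cv2.INTER_NEAREST)
    x,y,a=pose; co,sn=np.cos(a),np.sin(a)
    for b,col in boxes:
        W=np.c_[x+co*b[:,0]-sn*b[:,1],y+sn*b[:,0]+co*b[:,1],b[:,2]]
        q=(proj(n,W)-[x0-.5,y0-.5])*s
        for i in range(8):
            for j in range(i+1,8):
                if (b[i]!=b[j]).sum()==1: cv2.line(c,tuple(map(int,q[i].round())),tuple(map(int,q[j].round())),col,1)
    cv2.imwrite(fn,c)
E
python3 - <<'E'
from ov import *
im={n:np.load(n+"0p.npy") for n in("side","top")}
p=(637,-193,np.radians(-6.7))
B=[(box(-66.5,66.5,-30,30,0,26),(255,0,0)),(box(-59,61,-23,23,61.9,62),(0,0,255)),(box(-106,14,-23,23,12,22),(0,200,0))]
ov(im["top"],"top",(296,132,344,206),8,B,p,"pics/ov1.png")
ov(im["side"],"side",(250,212,335,262),9,B,p,"pics/ov2.png")
p=(597,159,np.radians(-17))
B=[(box(-95,95,-85,85,53.9,54),(0,0,255)),(box(-113,-95,-17,17,6,12),(0,200,0)),(box(-95,95,-85,85,0,54),(255,0,0))]
ov(im["top"],"top",(150,118,243,219),6,B[:2],p,"pics/ov3.png")
ov(im["side"],"side",(212,118,292,193),8,B,p,"pics/ov4.png")
E
```

```text
(no output)
```

View pics/ov1.png

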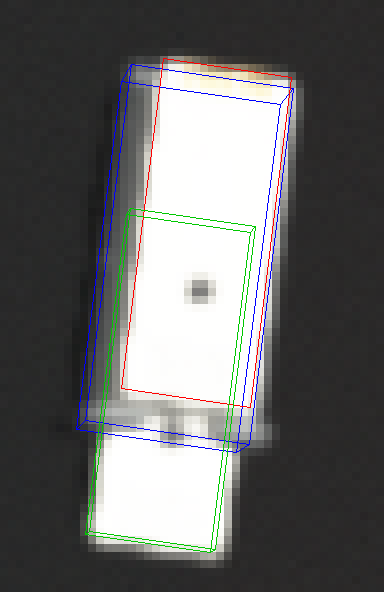

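View pics/ov2.png

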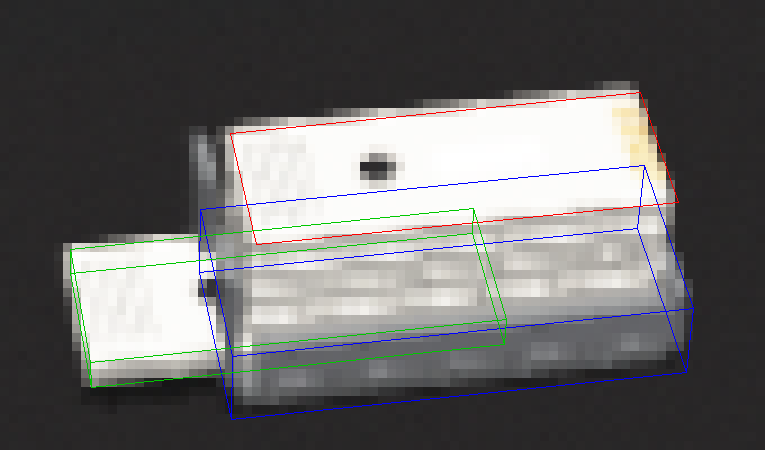

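View pics/ov3.png

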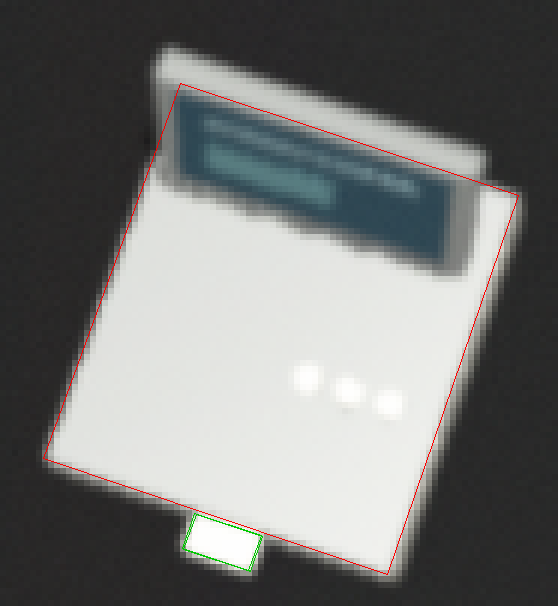

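View pics/ov4.png

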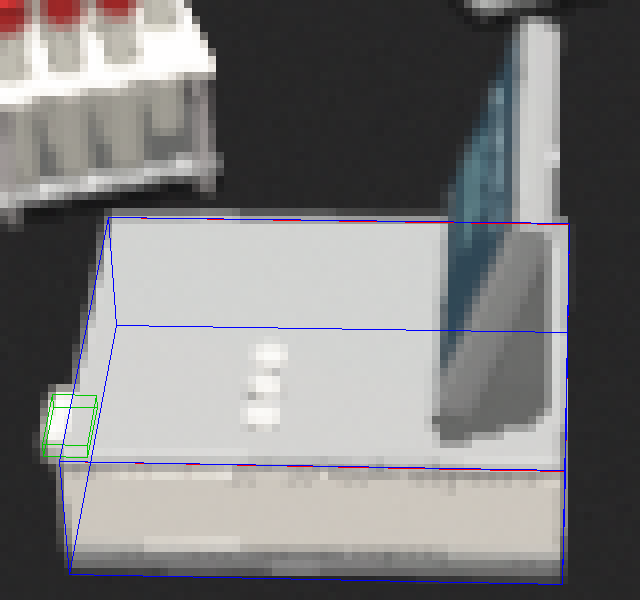

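```bash
python3 -m crank '{"dp":[[3.3,3,-0.5],[3.3,3,-0.5],[3.3,3,-0.5],[3.3,3,-0.5],[3.3,3,-0.5],[3.3,3,-0.5],[3.3,3,-0.5],[3.3,3,-0.5],[3.3,3,-0.5],[3.3,3,-0.5]],"delta_rot":[[0,0,-2.97],[0,0,-2.97],[0,0,-2.97],[0,0,-2.97],[0,0,-2.97],[0,0,-2.97],[0,0,-2.97],[0,0,-2.97],[0,0,-2.97],[0,0,-2.97]],"claw":[0,0,0,0,0,0,0,0,0,0]}' 30; cat >st.py <<'E'
from rig import *
import numpy as np
from scipy.spatial.transform import Rotation as R
s=sense(); q=s["ee_rot"]; M=R.from_quat([q[1],q[2],q[3],q[0]]).as_matrix()
print("t",round(s["time_s"],2),"pos",s["eef_pos"].round(1),"F",s["force"].round(1),"T",s["wrist_torque"].round(2),"w",round(s["grip_width"]*85,1),"toolx yaw",np.degrees(np.arctan2(M[1,0],M[0,0])).round(2),"z",M[:,2].round(3),"q6",s["joints"].round(2))
E
python3 st.py
```

```text
time_s: 2.1
eef_pos: [537.0, -181.5, 181.2]
ee_rot: [0.0, 0.998, -0.059, 0.0]
force: [-0.0, -0.7, 0.3]
grip_width: 1.005
t 2.1 pos [ 537.  -181.5  181.2] F [-0.  -0.7  0.3] T [-0.02 -0.02  0.01] w 85.4 toolx yaw -6.74 z [ 0. -0. -1.] q6 [-0.53  0.45  1.44 -0.    1.25  1.16]
```

```bash
python3 -m crank '{"dp":[[0.9,0.0,-2.5],[0,0,-4],[0,0,-3],[0,0,0]],"delta_rot":[[0,0,0],[0,0,0],[0,0,0],[0,0,0]],"claw":[0,0,0,0]}'; python3 st.py; python3 - <<'E'
from h import *
for n in("side","top"):
    p,d=capture(n)
    crop(n,f"pics/a_{n}.png",*((240,170,345,270) if n=="side" else (270,120,370,220)),6,p)
E
```

```text
time_s: 2.5
eef_pos: [542.9, -181.8, 82.6]
ee_rot: [-0.002, 0.998, -0.058, -0.003]
force: [-1.2, 0.1, 0.3]
grip_width: 1.005
t 2.5 pos [ 542.9 -181.8   82.6] F [-1.2  0.1  0.3] T [-0.06 -0.    0.02] w 85.4 toolx yaw -6.61 z [-0.007  0.004 -1.   ] q6 [-0.53  0.57  1.52 -0.    1.06  1.16]
```

View pics/a_side.png

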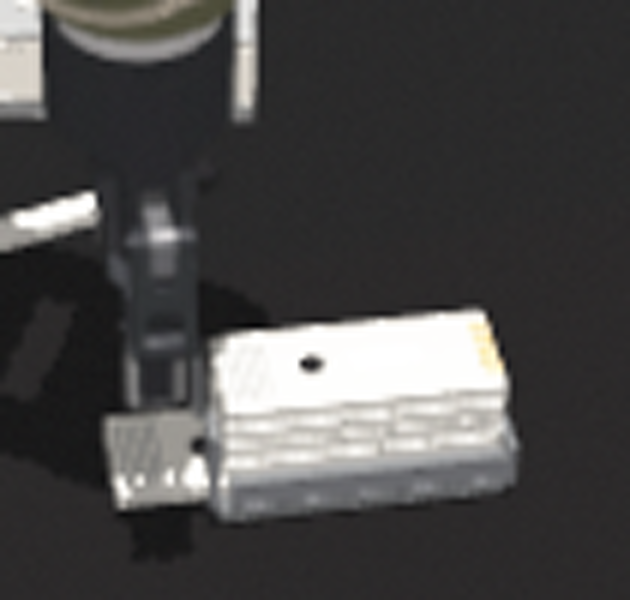

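View pics/a_top.png

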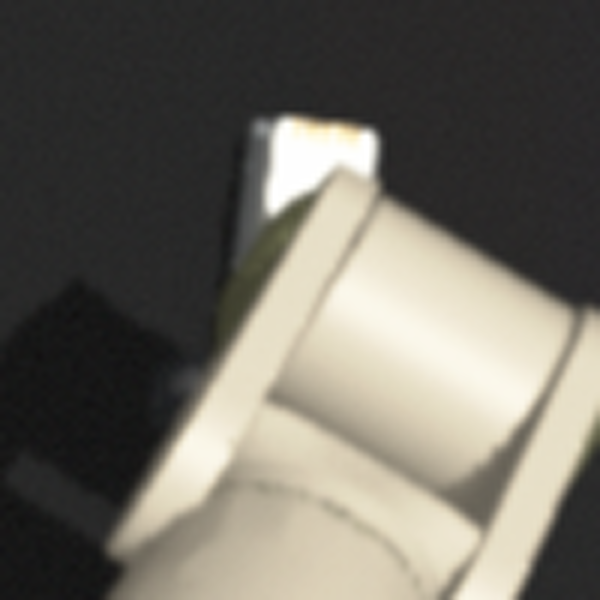

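```bash
python3 -m crank '{"dp":[[0,0,-2],[0,0,-2],[0,0,-2],[0,0,-1],[0,0,-0.5],[0,0,0],[0,0,0]],"delta_rot":[[0,0,0],[0,0,0],[0,0,0],[0,0,0],[0,0,0],[0,0,0],[0,0,0]],"claw":[0,0,0,0,0,0,0]}'; python3 st.py; python3 - <<'E'
from h import *
for n in("side",):
    p,d=capture(n)
    crop(n,f"pics/b_{n}.png",*((240,170,345,270) if n=="side" else (270,120,370,220)),6,p)
E
```

```text
time_s: 3.3
eef_pos: [545.4, -183.4, 12.5]
ee_rot: [0.0, 0.998, -0.058, 0.001]
force: [0.2, -0.0, -0.4]
grip_width: 1.001
t 3.3 pos [ 545.4 -183.4   12.5] F [ 0.2 -0.  -0.4] T [-0.01  0.   -0.05] w 85.1 toolx yaw -6.62 z [ 0.002 -0.001 -1.   ] q6 [-0.53  0.68  1.56 -0.    0.9   1.16]
```

View pics/b_side.png

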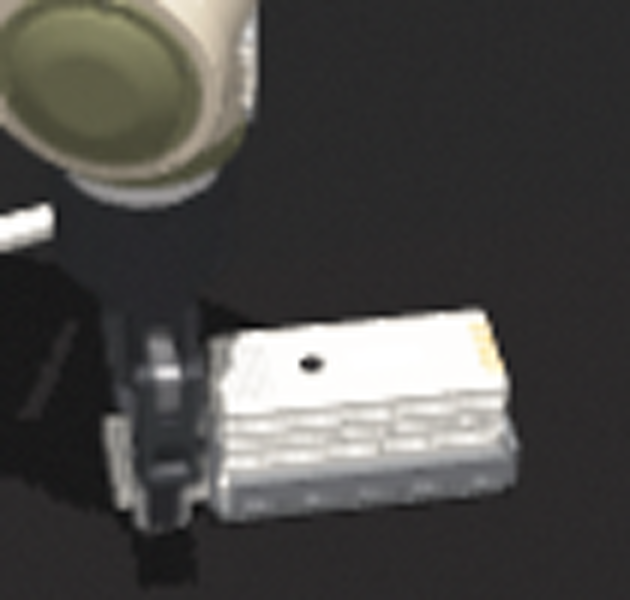

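```bash
python3 -m crank '{"dp":[[-0.3,0,-0.5],[0,0,-0.4],[0,0,0],[0,0,0],[0,0,0],[0,0,0],[0,0,0]],"delta_rot":[[0,0,0],[0,0,0],[0,0,0],[0,0,0],[0,0,0],[0,0,0],[0,0,0]],"claw":[0,0,60,95,95,95,95]}' 20; python3 st.py; for k in 1 2; do python3 -c 1; done;  python3 -m crank '{"dp":[[0,0,0],[0,0,0]],"delta_rot":[[0,0,0],[0,0,0]],"claw":[105,105]}'; python3 st.py
```

```text
time_s: 4.05
eef_pos: [541.9, -183.0, 2.4]
ee_rot: [0.0, 0.998, -0.058, 0.0]
force: [0.5, 1.1, -0.1]
grip_width: 0.623
t 4.05 pos [ 541.9 -183.     2.4] F [ 0.5  1.1 -0.1] T [-0.01 -0.1   0.  ] w 52.9 toolx yaw -6.62 z [ 0. -0. -1.] q6 [-0.53  0.69  1.57  0.    0.88  1.16]
time_s: 4.25
eef_pos: [541.8, -183.0, 2.3]
ee_rot: [0.0, 0.998, -0.058, 0.0]
force: [-0.0, 0.2, 0.7]
grip_width: 0.583
t 4.25 pos [ 541.8 -183.     2.3] F [-0.   0.2  0.7] T [0.   0.   0.07] w 49.6 toolx yaw -6.62 z [ 0. -0. -1.] q6 [-0.53  0.69  1.57 -0.    0.88  1.16]
```

```bash
python3 -m crank '{"dp":[[0,0,0.1],[0,0,0]],"delta_rot":[[0,0,0],[0,0,0]],"claw":[111,111]}'; python3 st.py;  python3 -m crank '{"dp":[[0,0,0],[0,0,0]],"delta_rot":[[0,0,0],[0,0,0]],"claw":[116,116]}'; python3 st.py
```

```text
time_s: 4.45
eef_pos: [541.9, -183.0, 3.4]
ee_rot: [0.0, 0.998, -0.058, 0.0]
force: [-0.6, 0.3, 0.3]
grip_width: 0.562
t 4.45 pos [ 541.9 -183.     3.4] F [-0.6  0.3  0.3] T [ 0.01  0.02 -0.01] w 47.8 toolx yaw -6.62 z [ 0. -0. -1.] q6 [-0.53  0.68  1.57  0.    0.88  1.16]
time_s: 4.65
eef_pos: [541.8, -183.0, 3.3]
ee_rot: [0.0, 0.998, -0.058, 0.0]
force: [-0.7, 0.4, 0.4]
grip_width: 0.545
t 4.65 pos [ 541.8 -183.     3.3] F [-0.7  0.4  0.4] T [ 0.02  0.03 -0.03] w 46.3 toolx yaw -6.62 z [ 0. -0. -1.] q6 [-0.53  0.68  1.57  0.    0.88  1.16]
```

```bash
python3 -m crank '{"dp":[[0,0,0],[0,0,0],[0,0,0]],"delta_rot":[[0,0,0],[0,0,0],[0,0,0]],"claw":[140,140,140]}' 25; python3 st.py
```

```text
time_s: 4.95
eef_pos: [541.8, -183.0, 3.5]
ee_rot: [0.0, 0.998, -0.058, 0.0]
force: [-0.8, -0.1, 3.5]
grip_width: 0.534
t 4.95 pos [ 541.8 -183.     3.5] F [-0.8 -0.1  3.5] T [0.1  0.21 0.  ] w 45.4 toolx yaw -6.62 z [ 0. -0. -1.] q6 [-0.53  0.68  1.57  0.    0.88  1.16]
```

```bash
python3 -m crank '{"dp":[[0,0,0.02],[-0.2,0.023,0],[-0.2,0.023,0],[-0.2,0.023,0]],"delta_rot":[[0,0,0],[0,0,0],[0,0,0],[0,0,0]],"claw":[140,140,140,140]}'; python3 st.py; python3 -m crank '{"dp":[[-0.3,0.035,0],[-0.3,0.035,0],[-0.3,0.035,0],[-0.3,0.035,0]],"delta_rot":[[0,0,0],[0,0,0],[0,0,0],[0,0,0]],"claw":[140,140,140,140]}'; python3 st.py
```

```text
time_s: 5.35
eef_pos: [536.0, -182.4, 3.5]
ee_rot: [0.0, 0.998, -0.058, 0.001]
force: [3.3, -1.0, -1.6]
grip_width: 0.534
t 5.35 pos [ 536.  -182.4    3.5] F [ 3.3 -1.  -1.6] T [-0.08 -0.61  0.01] w 45.4 toolx yaw -6.63 z [ 0.001 -0.    -1.   ] q6 [-0.53  0.67  1.59  0.    0.87  1.15]
time_s: 5.75
eef_pos: [523.7, -180.9, 3.6]
ee_rot: [0.0, 0.998, -0.058, 0.0]
force: [4.3, 0.2, -1.4]
grip_width: 0.531
t 5.75 pos [ 523.7 -180.9    3.6] F [ 4.3  0.2 -1.4] T [-0.05 -0.67 -0.02] w 45.2 toolx yaw -6.62 z [ 0. -0. -1.] q6 [-0.54  0.66  1.63  0.    0.85  1.14]
```

```bash
python3 -m crank '{"dp":[[-0.3,0.035,-0.01],[-0.3,0.035,0],[-0.3,0.035,0],[-0.3,0.035,0],[-0.3,0.035,0],[-0.3,0.035,0],[-0.3,0.035,0],[-0.3,0.035,0]],"delta_rot":[[0,0,0],[0,0,0],[0,0,0],[0,0,0],[0,0,0],[0,0,0],[0,0,0],[0,0,0]],"claw":[140,140,140,140,140,140,140,140]}'; python3 st.py; python3 - <<'E'
from h import *
p,d=capture("side")
crop("side",f"pics/c_side.png",220,180,345,270,6,p)
E
```

```text
time_s: 6.55
eef_pos: [499.3, -178.0, 3.3]
ee_rot: [-0.0, 0.998, -0.058, -0.0]
force: [1.7, -0.6, 0.7]
grip_width: 0.531
t 6.55 pos [ 499.3 -178.     3.3] F [ 1.7 -0.6  0.7] T [ 0.04 -0.29 -0.07] w 45.2 toolx yaw -6.62 z [-0.001  0.    -1.   ] q6 [-0.56  0.62  1.71 -0.    0.82  1.12]
```

View pics/c_side.png

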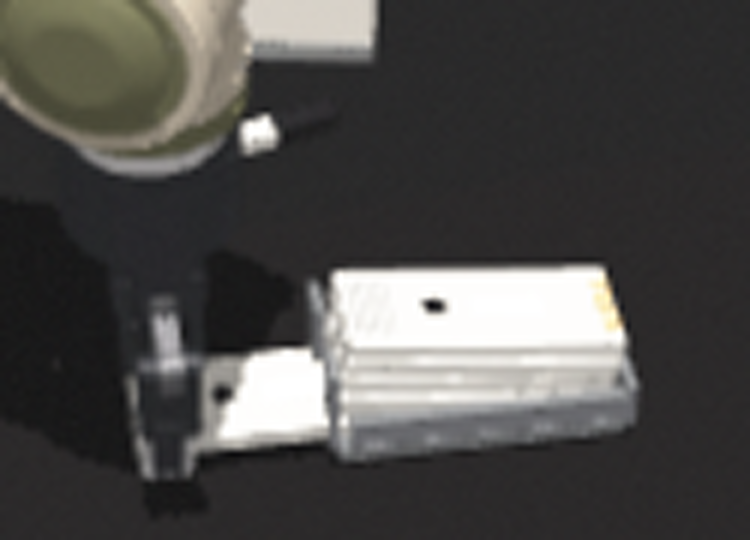

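```bash
python3 -m crank '{"dp":[[-0.25,0.029,0],[-0.25,0.029,0],[-0.25,0.029,0],[-0.25,0.029,0],[-0.25,0.029,0],[-0.25,0.029,0],[-0.25,0.029,0],[-0.25,0.029,0],[-0.25,0.029,0],[-0.25,0.029,0]],"delta_rot":[[0,0,0],[0,0,0],[0,0,0],[0,0,0],[0,0,0],[0,0,0],[0,0,0],[0,0,0],[0,0,0],[0,0,0]],"claw":[140,140,140,140,140,140,140,140,140,140]}'; python3 st.py;  python3 -m crank '{"dp":[[-0.25,0.029,0],[-0.25,0.029,0],[-0.25,0.029,0],[-0.25,0.029,0],[-0.25,0.029,0],[-0.25,0.029,0],[-0.25,0.029,0],[-0.25,0.029,0],[-0.25,0.029,0]],"delta_rot":[[0,0,0],[0,0,0],[0,0,0],[0,0,0],[0,0,0],[0,0,0],[0,0,0],[0,0,0],[0,0,0]],"claw":[140,140,140,140,140,140,140,140,140]}'; python3 st.py; python3 - <<'E'
from h import *
p,d=capture("side")
crop("side",f"pics/d_side.png",220,180,345,270,6,p)
E
```

```text
time_s: 7.6
eef_pos: [474.5, -175.2, 3.4]
ee_rot: [-0.0, 0.998, -0.058, -0.0]
force: [2.0, -0.8, -0.7]
grip_width: 0.528
t 7.6 pos [ 474.5 -175.2    3.4] F [ 2.  -0.8 -0.7] T [-0.05 -0.24 -0.  ] w 44.9 toolx yaw -6.62 z [-0.  0. -1.] q6 [-0.59  0.58  1.78 -0.    0.78  1.1 ]
time_s: 8.5
eef_pos: [452.1, -172.6, 3.4]
ee_rot: [0.0, 0.998, -0.058, -0.0]
force: [-0.4, 0.4, 0.4]
grip_width: 0.534
t 8.5 pos [ 452.1 -172.6    3.4] F [-0.4  0.4  0.4] T [-0.04  0.03  0.04] w 45.4 toolx yaw -6.62 z [-0. -0. -1.] q6 [-0.61  0.55  1.85 -0.    0.75  1.08]
```

View pics/d_side.png

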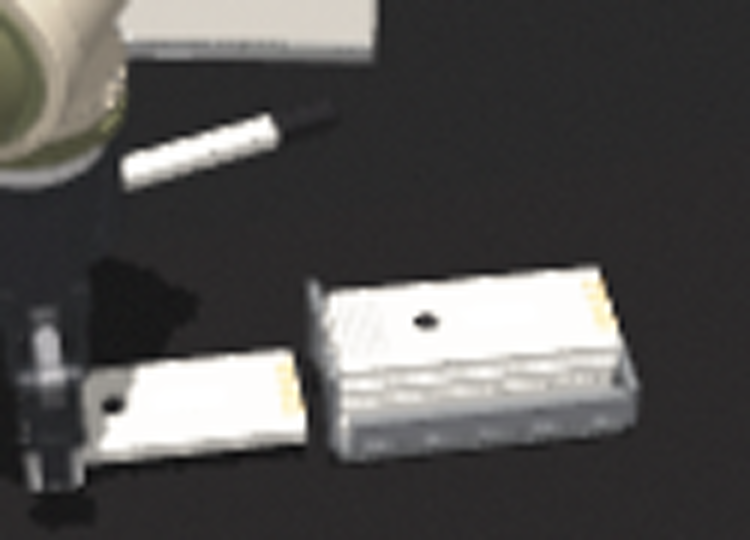

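```bash
python3 -m crank '{"dp":[[-1,0.12,0.5],[-1.5,0.17,1],[-1.5,0.5,1],[-1.5,1.2,1],[-1,2,0.5],[-0.6,2.5,0],[-0.3,2.5,0],[0,2.5,0],[0,2.5,0],[0,2.5,0]],"delta_rot":[[0,0,0],[0,0,0],[0,0,-1],[0,0,-1],[0,0,-1],[0,0,-1],[0,0,-1],[0,0,-1],[0,0,-1],[0,0,-1]],"claw":[140,140,140,140,140,140,140,140,140,140]}'; python3 st.py;  python3 -m crank '{"dp":[[0,2.5,0],[0,2.5,0],[0,2.5,0],[0,2.5,0],[0,2.5,0],[0,2.5,0],[0,2.5,0],[0,2,0],[0,1.5,0],[0,0.5,0]],"delta_rot":[[0,0,-1],[0,0,-1],[0,0,-0.5],[0,0,0],[0,0,0],[0,0,0],[0,0,0],[0,0,0],[0,0,0],[0,0,0]],"claw":[140,140,140,140,140,140,140,140,140,140]}'; python3 -m crank '{"dp":[[0,0,0],[0,0,0]],"delta_rot":[[0,0,0],[0,0,0]],"claw":[140,140]}';python3 st.py
```

```text
time_s: 9.55
eef_pos: [377.7, -6.8, 43.7]
ee_rot: [0.0, 0.992, -0.128, 0.0]
force: [0.7, -0.2, -0.7]
grip_width: 0.534
t 9.55 pos [377.7  -6.8  43.7] F [ 0.7 -0.2 -0.7] T [-0.01  0.09  0.  ] w 45.4 toolx yaw -14.67 z [ 0. -0. -1.] q6 [-0.33  0.29  2.13  0.    0.73  1.5 ]
time_s: 10.55
eef_pos: [377.8, 208.0, 43.6]
ee_rot: [-0.0, 0.989, -0.148, 0.0]
force: [-0.3, 0.5, -0.4]
grip_width: 0.531
time_s: 10.75
eef_pos: [378.1, 206.7, 43.5]
ee_rot: [0.0, 0.989, -0.149, -0.0]
force: [0.1, -0.7, -0.3]
grip_width: 0.535
t 10.75 pos [378.1 206.7  43.5] F [ 0.1 -0.7 -0.3] T [-0.02  0.05 -0.03] w 45.4 toolx yaw -17.14 z [-0. -0. -1.] q6 [ 0.23  0.38  1.98 -0.    0.78  2.1 ]
```

```bash
python3 -m crank '{"dp":[[-0.7,1.1,-1],[0,1.1,-1],[0,0,-0.5],[0,0,0],[0,0,0]],"delta_rot":[[0,0,0],[0,0,0],[0,0,0],[0,0,0],[0,0,0]],"claw":[140,140,140,140,140]}'; python3 st.py; python3 - <<'E'
from h import *
for n in("side","top"):
    p,d=capture(n); np.save(f"{n}1p.npy",p);np.save(f"{n}1d.npy",d)
    crop(n,f"pics/e_{n}.png",*((190,110,300,210) if n=="side" else (130,150,260,250)),6,p)
E
```

```text
time_s: 11.25
eef_pos: [371.2, 229.0, 18.3]
ee_rot: [0.0, 0.989, -0.149, -0.0]
force: [0.1, 0.6, -0.6]
grip_width: 0.533
t 11.25 pos [371.2 229.   18.3] F [ 0.1  0.6 -0.6] T [ 0.    0.01 -0.02] w 45.3 toolx yaw -17.14 z [-0. -0. -1.] q6 [ 0.28  0.44  1.98 -0.    0.72  2.15]
```

View pics/e_side.png

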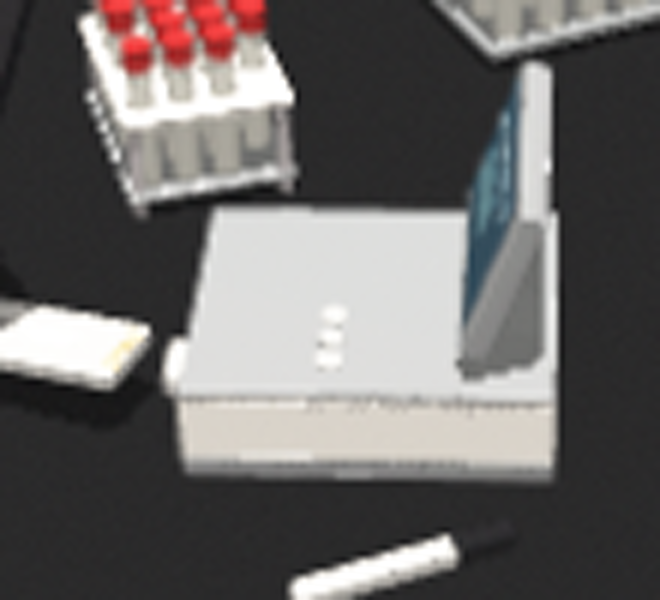

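View pics/e_top.png

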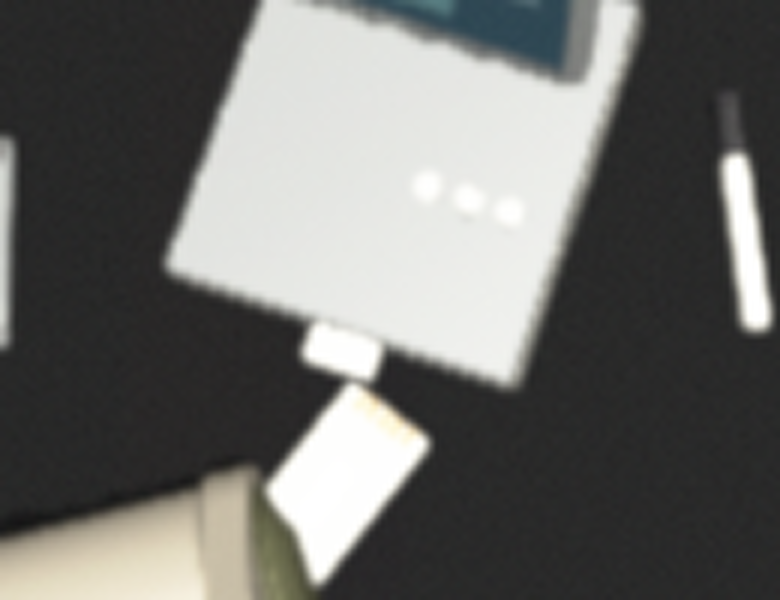

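```bash
python3 - <<'E'
from h import *
p=np.load("top1p.npy");d=np.load("top1d.npy");P=cloud("top",d)
v,u=np.mgrid[0:384,0:512]
m=(u>170)&(u<205)&(v>213)&(v<250)&(p.min(-1)>200)
Q=P[m]; print(cv2.minAreaRect(Q[:,:2].astype(np.float32)),np.median(Q[:,2]))
c=np.linalg.lstsq(np.c_[Q[:,:2]-Q[:,:2].mean(0),np.ones(len(Q))],Q[:,2],rcond=None)[0]; print("plane",c)
m1=lambda uv,z:at_z("top",uv,z).round(1)
for q in[(355,385),(430,440),(315,585),(265,488)]: print(m1((130+q[0]/6-.5,150+q[1]/6-.5),37))
p=np.load("side1p.npy");print(at_z("side",(190+150/6-.5,110+325/6-.5),37),at_z("side",(190+112/6-.5,110+382/6-.5),37))
E
```

```text
((428.6036682128906, 178.015380859375), (63.1654052734375, 80.20783233642578), 52.744285583496094) 39.448635286485114
plane [-0.18854331 -0.27905813 41.83808224]
[479.  178.5  37. ]
[454.  142.1  37. ]
[385. 193.  37.]
[429.5 218.5  37. ]
[481.71008696 192.97728833  37.        ] [454.05774055 147.47175781  37.        ]
```

```bash
python3 - <<'E'
from h import *
p=np.load("side1p.npy"); crop("side","pics/f_side.png",130,110,240,200,7,p)
p=np.load("top1p.npy"); crop("top","pics/f_top.png",130,180,230,280,6,p)
for q in[(293,349),(305,430)]: print(at_z("side",(220+q[0]/6-.5,180+q[1]/6-.5),22))
E
```

```text
[ 564.06770251 -159.90071396   22.        ]
[ 556.25255533 -208.62482121   22.        ]
```

View pics/f_side.png

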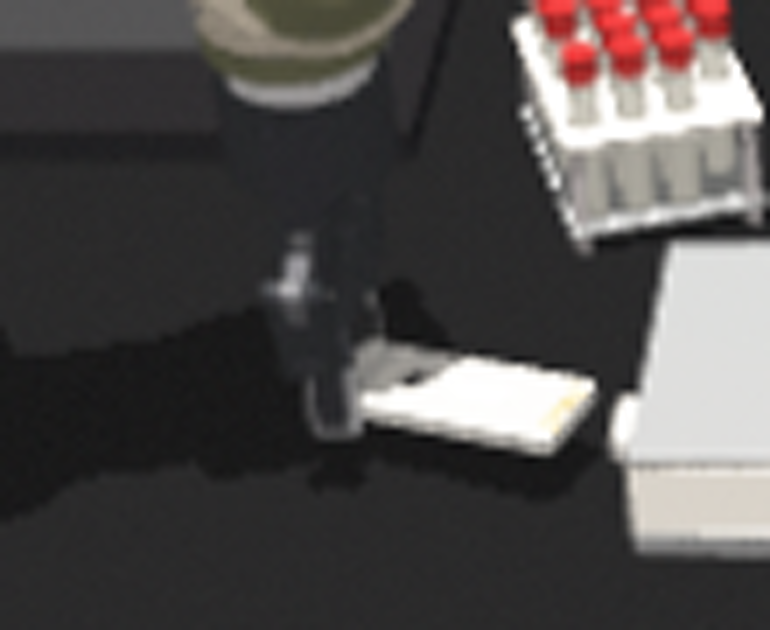

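View pics/f_top.png

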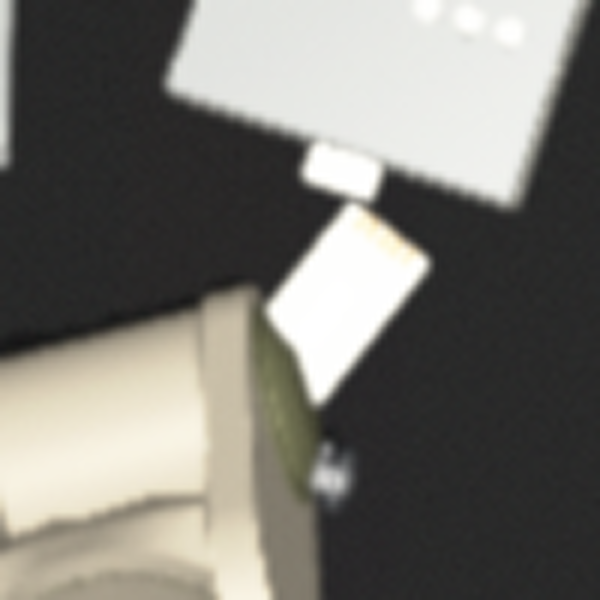

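```bash
python3 - <<'E'
from h import *
for n,(a,b,c,e) in {"top":(170,205,215,250),"side":(180,216,150,178)}.items():
    p=np.load(n+"1p.npy");d=np.load(n+"1d.npy");P=cloud(n,d)
    v,u=np.mgrid[0:384,0:512]
    m=((u>a)&(u<b)&(v>c)&(v<e)&(p.min(-1)>190)).astype(np.uint8)
    m=cv2.erode(m,np.ones((3,3),np.uint8))>0
    Q=P[m]; k=np.ones(len(Q),bool)
    for _ in range(6):
        A=np.c_[Q[:,:2]-Q[:,:2].mean(0),np.ones(len(Q))]
        co=np.linalg.lstsq(A[k],Q[k,2],rcond=None)[0]; r=Q[:,2]-A@co; k=abs(r)<2*r[k].std()+1e-6
    print(n,len(Q),k.sum(),co,r[k].std(),Q[:,:2].mean(0))
    ax=np.array([np.cos(-.61),np.sin(-.61)]); print("pitch slope",co[:2]@ax,"roll slope",co[:2]@[-ax[1],ax[0]])
E
```

```text
top 314 271 [ 6.25182432e-02 -3.86520067e-02  3.93470355e+01] 1.7908177461865082 [435.82669794 181.68948526]
pitch slope 0.07338543104230132 roll slope 0.004133626490979045
side 139 127 [ 0.04374921 -0.04128277 39.74187135] 1.2061900959627632 [433.37528342 185.96905792]
pitch slope 0.05950850610925765 roll slope -0.008774841893867732
```

```bash
python3 -m crank '{"dp":[[-0.5,0.15,0],[-0.5,0.15,0],[-0.5,0.15,0],[-0.5,0.15,0],[0,0,0],[0,0,0],[0,0,0],[0,0,0],[0,0,0],[0,0,0]],"delta_rot":[[0,0,0],[0,0,1],[0,0,1.5],[0,0,2],[0,0,2],[0,0,2],[0,0,2.5],[0,0,2],[0,0,1.5],[0,0,1]],"claw":[140,140,140,140,140,140,140,140,140,140]}'; python3 -m crank '{"dp":[[0,0,0],[0,0,0],[0,0,0],[0,0,0],[0,0,0],[0,0,0]],"delta_rot":[[0,0,1],[0,0,1],[0.3,0.9,0],[0.4,1.3,0],[0.4,1.3,0],[0,0,0]],"claw":[140,140,140,140,140,140]}';python3 st.py; cat > meas.py <<'E'
from fit import *
import sys
k=sys.argv[1]
out={}
for n in("side","top"):
    p,d=capture(n); np.save(f"{n}{k}p.npy",p);np.save(f"{n}{k}d.npy",d)
    crop(n,f"pics/m{k}_{n}.png",*((150,110,270,200) if n=="side" else (130,150,260,250)),6,p)
E
python3 meas.py 2
```

```text
time_s: 12.35
eef_pos: [351.1, 235.4, 18.4]
ee_rot: [0.0, 1.0, -0.013, -0.0]
force: [-0.0, -0.2, -1.3]
grip_width: 0.536
time_s: 12.95
eef_pos: [351.9, 235.2, 18.4]
ee_rot: [-0.01, 0.999, 0.003, -0.031]
force: [-0.2, 1.0, -1.0]
grip_width: 0.535
t 12.95 pos [351.9 235.2  18.4] F [-0.2  1.  -1. ] T [ 0.02 -0.02  0.03] w 45.5 toolx yaw 0.36 z [-0.062  0.02  -0.998] q6 [0.29 0.44 1.99 0.05 0.77 1.81]
```

View pics/m2_side.png

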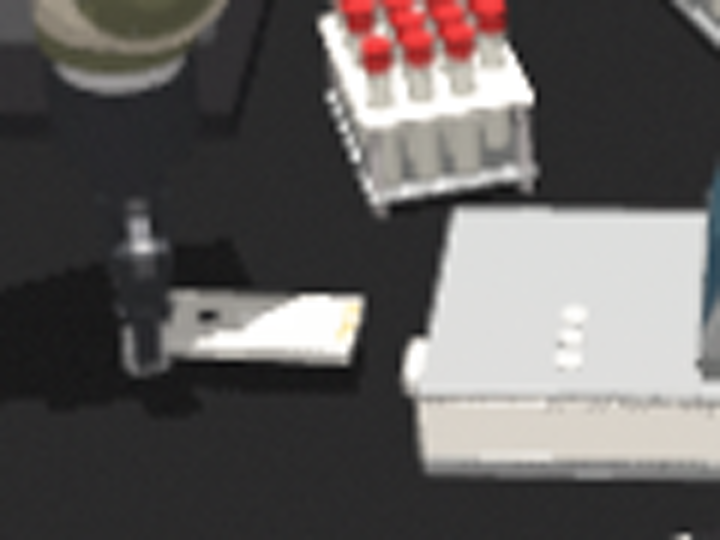

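View pics/m2_top.png

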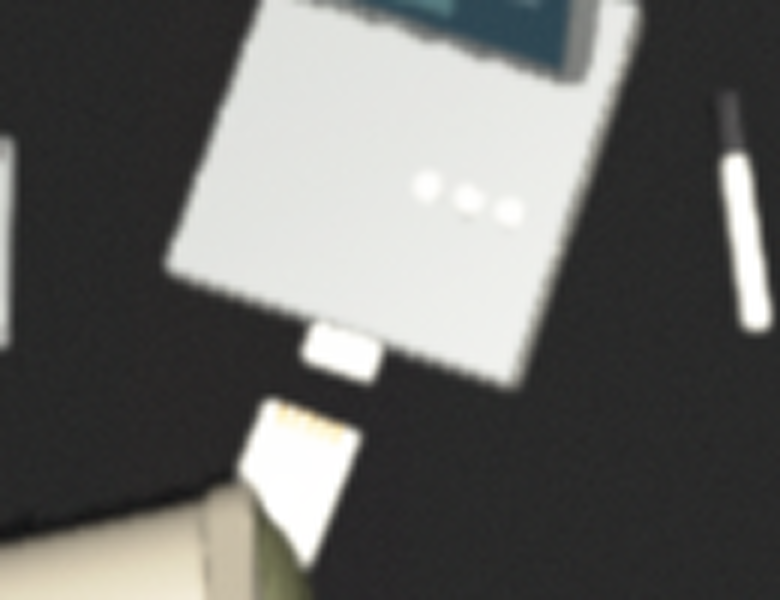

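```bash
python3 - <<'E'
from h import *
T=lambda q,z:at_z("top",(130+q[0]/6-.5,150+q[1]/6-.5),z)[:2]
S=lambda q,z:at_z("side",(150+q[0]/6-.5,110+q[1]/6-.5),z)[:2]
ang=lambda a,b:np.degrees(np.arctan2(*(b-a)[::-1])).round(2)
z=37
a,b,c=T((266,400),z),T((361,433),z),T((308,567),z)
print("top: L,R corners",a,b,"yaw by edge",ang(b,a)-90,ang(c,b),"mid",(a+b)/2)
a2,b2=S((366,297),z),S((350,360),z); c2=S((185,358),z)
print("side",a2,b2,"yaw",ang(b2,a2)-90,"mid",(a2+b2)/2)
t=[T(q,12) for q in[(308,322),(387,347),(376,384),(300,359)]]; print("tongue centre",np.mean(t,0),"yaw",ang(t[1],t[0])-90,ang(t[2],t[1]))
f=[T((166,268),54),T((519,387),54)]; print("front top mid",np.mean(f,0),ang(f[1],f[0])-90)
ts=[S(q,12) for q in[(405,340),(428,345),(425,396),(403,386)]]; print("side tongue outer edge mid",(ts[0]+ts[3])/2)
for n,(u0,u1,v0,v1) in {"top":(168,195,215,246),"side":(178,212,155,172)}.items():
    p=np.load(n+"2p.npy");P=cloud(n,np.load(n+"2d.npy"));v,u=np.mgrid[0:384,0:512]
    m=cv2.erode(((u>u0)&(u<u1)&(v>v0)&(v<v1)&(p.min(-1)>(190 if n=="top" else 120))).astype(np.uint8),np.ones((3,3),np.uint8))>0
    Q=P[m];k=np.ones(len(Q),bool)
    for _ in range(6):
        A=np.c_[Q[:,:2]-Q[:,:2].mean(0),np.ones(len(Q))];co=np.linalg.lstsq(A[k],Q[k,2],rcond=None)[0];r=Q[:,2]-A@co;k=abs(r)<2*r[k].std()+1e-6
    ax=np.array([.956,-.294]);print(n,k.sum(),"z",co[2],Q[:,:2].mean(0),"pitch",co[:2]@ax,"roll",co[:2]@[.294,.956])
E
```

```text
top: L,R corners [470.78128352 220.04031793] [456.4187243  174.67903071] yaw by edge -17.569999999999993 -19.19 mid [463.60000391 197.35967432]
side [473.6615389  222.38452688] [456.13460795 167.03423999] yaw -17.569999999999993 mid [464.89807342 194.70938343]
tongue centre [495.79301907 188.52860311] yaw -16.03 -14.11
front top mid [504.62286846 183.30371714] -17.099999999999994
side tongue outer edge mid [487.24900362 192.01101937]
top 171 z 34.31912120795509 [438.00794736 203.78557387] pitch 0.014544098827114623 roll -0.010027044044272765
side 199 z 34.8754846501314 [421.7995996  209.24879533] pitch 0.0062589219455783844 roll 0.008689824130450398
```

```bash
python3 -m crank '{"dp":[[0.03,0.1,-0.4],[0,0,-0.4],[0,0,-0.35],[0.29,-0.09,0],[0.29,-0.09,0],[0.29,-0.09,0],[0.29,-0.09,0],[0.29,-0.09,0],[0,0,0],[0,0,0]],"delta_rot":[[0,0,0.5],[0,0,0],[0,0,0],[0,0,0],[0,0,0],[0,0,0],[0,0,0],[0,0,0],[0,0,0],[0,0,0]],"claw":[140,140,140,140,140,140,140,140,140,140]}';python3 st.py; python3 meas.py 3
```

```text
time_s: 14.05
eef_pos: [366.1, 231.8, 6.9]
ee_rot: [-0.01, 0.999, 0.008, -0.031]
force: [-0.2, -1.1, -1.2]
grip_width: 0.53
t 14.05 pos [366.1 231.8   6.9] F [-0.2 -1.1 -1.2] T [-0.03 -0.02 -0.07] w 45.1 toolx yaw 0.91 z [-0.061  0.019 -0.998] q6 [0.27 0.48 1.96 0.05 0.75 1.79]
```

View pics/m3_side.png

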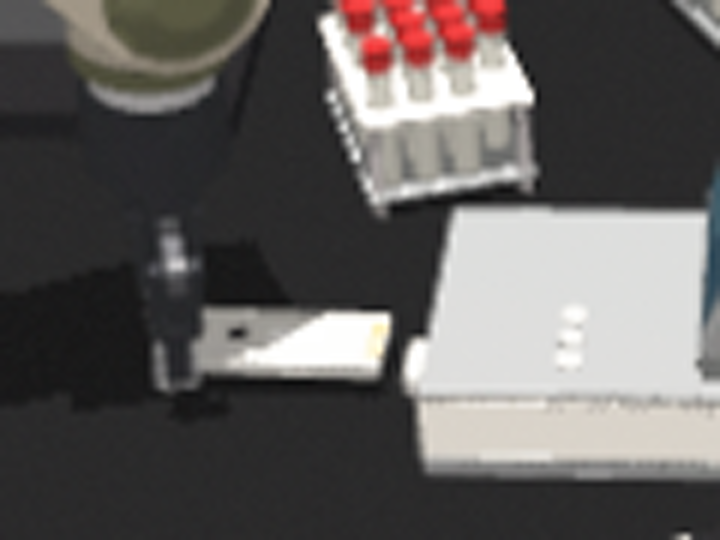

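View pics/m3_top.png

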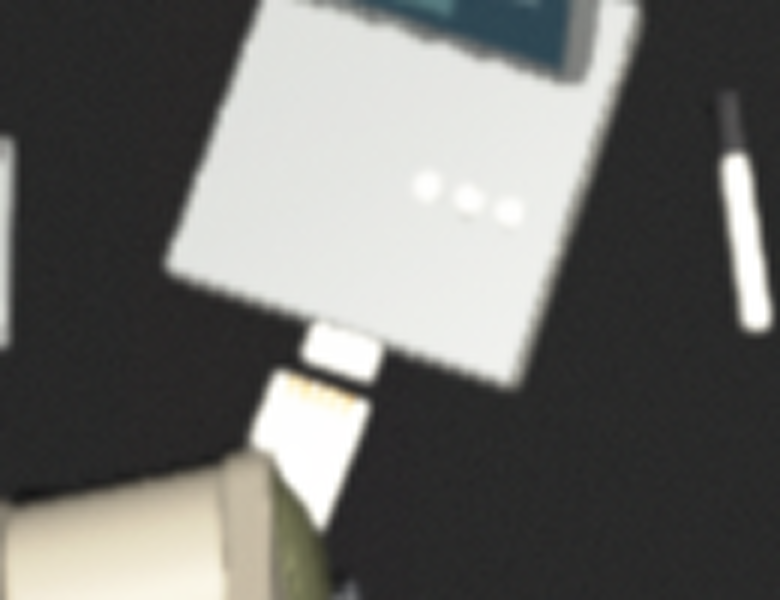

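```bash
python3 -m crank '{"dp":[[-0.03,-0.1,0],[0.29,-0.09,0],[0.29,-0.09,0],[0.29,-0.09,0],[0.29,-0.09,0],[0.29,-0.09,0],[0.29,-0.09,0],[0.29,-0.09,0],[0.29,-0.09,0],[0,0,0]],"delta_rot":[[0,0,0],[0,0,0],[0,0,0],[0,0,0],[0,0,0],[0,0,0],[0,0,0],[0,0,0],[0,0,0],[0,0,0]],"claw":[140,140,140,140,140,140,140,140,140,140]}';python3 st.py; python3 -m crank '{"dp":[[0.2,-0.06,0],[0.2,-0.06,0],[0.2,-0.06,0],[0.2,-0.06,0],[0,0,0]],"delta_rot":[[0,0,0],[0,0,0],[0,0,0],[0,0,0],[0,0,0]],"claw":[140,140,140,140,140]}';python3 st.py
```

```text
time_s: 15.15
eef_pos: [389.4, 223.5, 6.9]
ee_rot: [-0.01, 0.999, 0.008, -0.03]
force: [0.5, 0.2, -1.1]
grip_width: 0.529
t 15.15 pos [389.4 223.5   6.9] F [ 0.5  0.2 -1.1] T [-0.07  0.    0.03] w 44.9 toolx yaw 0.9 z [-0.061  0.019 -0.998] q6 [0.24 0.5  1.92 0.05 0.78 1.76]
time_s: 15.65
eef_pos: [397.2, 221.1, 6.9]
ee_rot: [-0.01, 0.999, 0.008, -0.03]
force: [-0.2, -0.3, -0.1]
grip_width: 0.535
t 15.65 pos [397.2 221.1   6.9] F [-0.2 -0.3 -0.1] T [-0.    0.01 -0.01] w 45.5 toolx yaw 0.9 z [-0.061  0.019 -0.998] q6 [0.23 0.51 1.9  0.05 0.79 1.75]
```

```bash
python3 -m crank '{"dp":[[0.2,-0.06,0],[0.2,-0.06,0],[0.2,-0.06,0],[0.2,-0.06,0],[0,0,0]],"delta_rot":[[0,0,0],[0,0,0],[0,0,0],[0,0,0],[0,0,0]],"claw":[140,140,140,140,140]}';python3 st.py; python3 -m crank '{"dp":[[0.2,-0.06,0],[0.2,-0.06,0],[0.2,-0.06,0],[0,0,0]],"delta_rot":[[0,0,0],[0,0,0],[0,0,0],[0,0,0]],"claw":[140,140,140,140]}';python3 st.py;python3 meas.py 4
```

```text
time_s: 16.15
eef_pos: [405.3, 218.7, 6.9]
ee_rot: [-0.01, 0.999, 0.008, -0.03]
force: [0.1, 0.5, -0.5]
grip_width: 0.532
t 16.15 pos [405.3 218.7   6.9] F [ 0.1  0.5 -0.5] T [-0.06  0.01 -0.03] w 45.2 toolx yaw 0.9 z [-0.061  0.019 -0.998] q6 [0.22 0.52 1.88 0.04 0.79 1.75]
time_s: 16.55
eef_pos: [411.3, 216.9, 6.9]
ee_rot: [-0.01, 0.999, 0.008, -0.03]
force: [-0.6, 0.1, -0.5]
grip_width: 0.533
t 16.55 pos [411.3 216.9   6.9] F [-0.6  0.1 -0.5] T [-0.03 -0.01  0.01] w 45.3 toolx yaw 0.9 z [-0.061  0.019 -0.998] q6 [0.21 0.53 1.87 0.04 0.8  1.74]
```

View pics/m4_side.png

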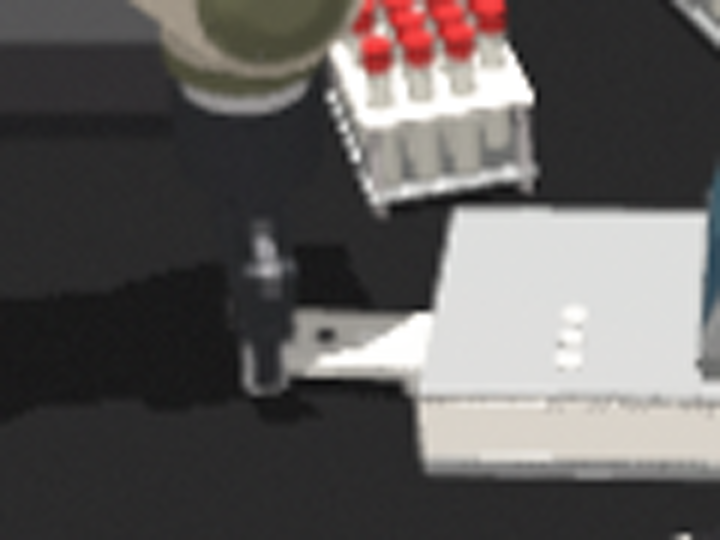

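View pics/m4_top.png

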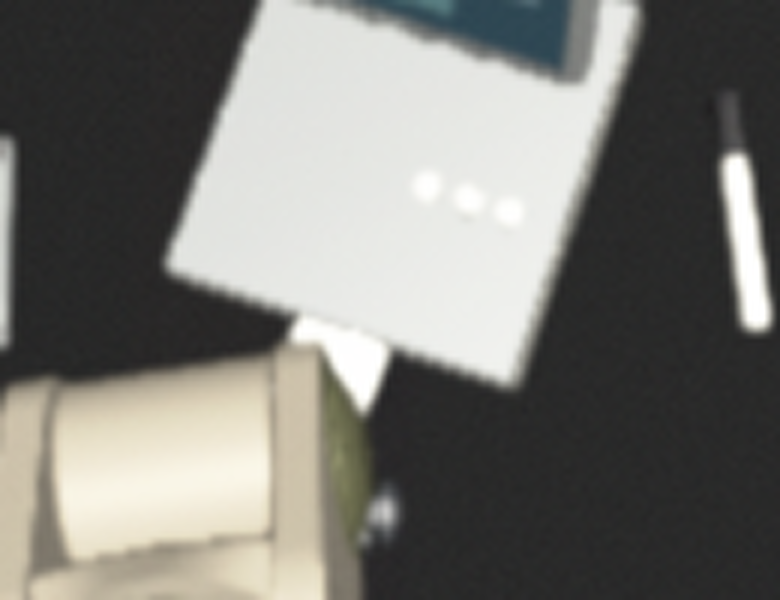

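```bash
python3 -m crank '{"dp":[[0.2,-0.06,0],[0.2,-0.06,0],[0.2,-0.06,0],[0.2,-0.06,0],[0,0,0]],"delta_rot":[[0,0,0],[0,0,0],[0,0,0],[0,0,0],[0,0,0]],"claw":[140,140,140,140,140]}';python3 st.py; python3 -m crank '{"dp":[[0.2,-0.06,0],[0.2,-0.06,0],[0.2,-0.06,0],[0.2,-0.06,0],[0,0,0]],"delta_rot":[[0,0,0],[0,0,0],[0,0,0],[0,0,0],[0,0,0]],"claw":[140,140,140,140,140]}';python3 st.py;python3 -m crank '{"dp":[[0.2,-0.06,0],[0.2,-0.06,0],[0.2,-0.06,0],[0.2,-0.06,0],[0,0,0]],"delta_rot":[[0,0,0],[0,0,0],[0,0,0],[0,0,0],[0,0,0]],"claw":[140,140,140,140,140]}';python3 st.py
```

```text
time_s: 17.15
eef_pos: [419.3, 214.5, 6.9]
ee_rot: [-0.01, 0.999, 0.008, -0.03]
force: [0.2, 0.7, -1.4]
grip_width: 0.532
t 17.15 pos [419.3 214.5   6.9] F [ 0.2  0.7 -1.4] T [ 0.01 -0.   -0.  ] w 45.2 toolx yaw 0.9 z [-0.061  0.019 -0.998] q6 [0.21 0.54 1.85 0.04 0.81 1.73]
time_s: 17.65
eef_pos: [427.3, 212.1, 6.9]
ee_rot: [-0.01, 0.999, 0.008, -0.03]
force: [0.2, 0.4, -0.5]
grip_width: 0.532
t 17.65 pos [427.3 212.1   6.9] F [ 0.2  0.4 -0.5] T [-0.04 -0.03  0.06] w 45.3 toolx yaw 0.9 z [-0.061  0.019 -0.998] q6 [0.2  0.55 1.83 0.04 0.82 1.72]
time_s: 18.15
eef_pos: [435.3, 209.7, 6.9]
ee_rot: [-0.01, 0.999, 0.008, -0.03]
force: [0.4, 0.5, -0.9]
grip_width: 0.539
t 18.15 pos [435.3 209.7   6.9] F [ 0.4  0.5 -0.9] T [ 0.    0.03 -0.01] w 45.8 toolx yaw 0.9 z [-0.061  0.019 -0.998] q6 [0.19 0.56 1.81 0.04 0.83 1.72]
```

```bash
python3 -m crank '{"dp":[[0.1,-0.03,-0.05],[0,0,-0.03],[0,0,0]],"delta_rot":[[0,0,0],[0,0,0],[0,0,0]],"claw":[140,140,140]}';python3 st.py;python3 -m crank '{"dp":[[0,0,-0.04],[0,0,0],[0,0,0]],"delta_rot":[[0,0,0],[0,0,0],[0,0,0]],"claw":[140,140,140]}';python3 st.py; python3 meas.py 5
```

```text
time_s: 18.45
eef_pos: [435.9, 209.5, 6.0]
ee_rot: [-0.01, 0.999, 0.008, -0.031]
force: [0.3, -0.4, 0.2]
grip_width: 0.533
t 18.45 pos [435.9 209.5   6. ] F [ 0.3 -0.4  0.2] T [ 0.01 -0.04 -0.01] w 45.3 toolx yaw 0.92 z [-0.061  0.019 -0.998] q6 [0.19 0.56 1.81 0.04 0.83 1.72]
time_s: 18.75
eef_pos: [436.0, 209.5, 5.7]
ee_rot: [-0.01, 0.999, 0.008, -0.031]
force: [0.4, 0.4, -1.9]
grip_width: 0.529
t 18.75 pos [436.  209.5   5.7] F [ 0.4  0.4 -1.9] T [ 0.03  0.03 -0.05] w 44.9 toolx yaw 0.91 z [-0.061  0.019 -0.998] q6 [0.19 0.56 1.81 0.04 0.83 1.72]
```

View pics/m5_side.png

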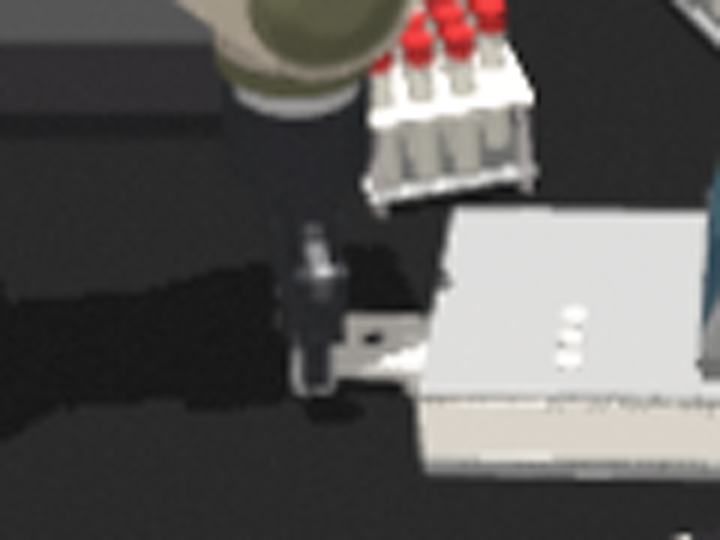

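```bash
python3 -m crank '{"dp":[[0.2,-0.06,0],[0.2,-0.06,0],[0.2,-0.06,0],[0.2,-0.06,0],[0,0,0]],"delta_rot":[[0,0,0],[0,0,0],[0,0,0],[0,0,0],[0,0,0]],"claw":[140,140,140,140,140]}';python3 st.py; python3 -m crank '{"dp":[[0,0,-0.03],[0,0,0],[0,0,0],[0,0,0],[0,0,0],[0,0,0],[0,0,0]],"delta_rot":[[0,0,0],[0,0,0],[0,0,0],[0,0,0],[0,0,0],[0,0,0],[0,0,0]],"claw":[118,112,106,90,60,30,20]}';python3 st.py; python3 meas.py 6
```

```text
time_s: 19.35
eef_pos: [444.3, 207.0, 5.7]
ee_rot: [-0.01, 0.999, 0.008, -0.03]
force: [0.1, 0.6, -0.2]
grip_width: 0.531
t 19.35 pos [444.3 207.    5.7] F [ 0.1  0.6 -0.2] T [ 0.01 -0.   -0.03] w 45.2 toolx yaw 0.9 z [-0.061  0.019 -0.998] q6 [0.18 0.57 1.79 0.04 0.84 1.71]
time_s: 20.05
eef_pos: [444.0, 207.1, 5.4]
ee_rot: [-0.01, 0.999, 0.008, -0.03]
force: [-0.8, 0.1, -0.2]
grip_width: 0.922
t 20.05 pos [444.  207.1   5.4] F [-0.8  0.1 -0.2] T [ 0.05 -0.02 -0.03] w 78.4 toolx yaw 0.91 z [-0.061  0.019 -0.998] q6 [0.18 0.57 1.79 0.04 0.84 1.71]
```

View pics/m6_side.png

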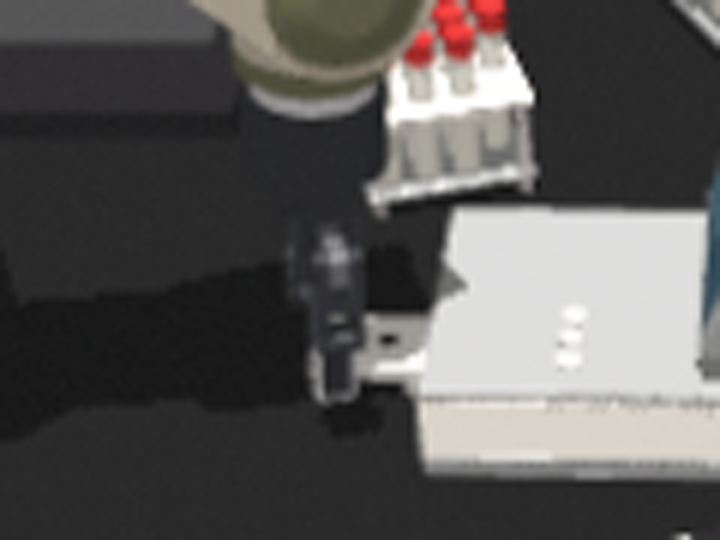

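View pics/m6_top.png

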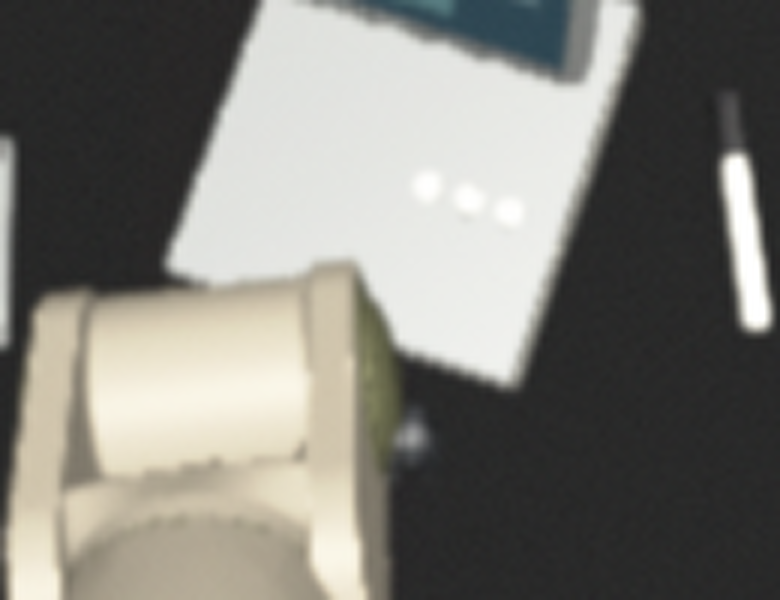

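```bash
python3 -m crank '{"dp":[[0,0,0],[0,0,0],[0,0,0],[0.3,-0.09,0],[0.3,-0.09,-0.1],[0.3,-0.09,-0.1],[0.3,-0.09,-0.1],[0.3,-0.09,0],[0.2,-0.06,0],[0,0,0]],"delta_rot":[[-0.5,-1.75,0],[-0.6,-1.75,0],[0,0,-3],[0,0,-3],[0,0,-3],[0,0,-3],[0,0,-3],[0,0,-3],[0,0,0],[0,0,0]],"claw":[0,0,0,0,0,0,0,0,0,0]}';python3 st.py; python3 meas.py 7
```

```text
time_s: 21.15
eef_pos: [461.2, 202.0, 2.4]
ee_rot: [0.0, 0.989, -0.148, -0.0]
force: [0.2, -0.5, 0.6]
grip_width: 1.001
t 21.15 pos [461.2 202.    2.4] F [ 0.2 -0.5  0.6] T [-0.    0.05  0.01] w 85.1 toolx yaw -17.05 z [-0. -0. -1.] q6 [ 0.18  0.58  1.79 -0.    0.78  2.05]
```

View pics/m7_side.png

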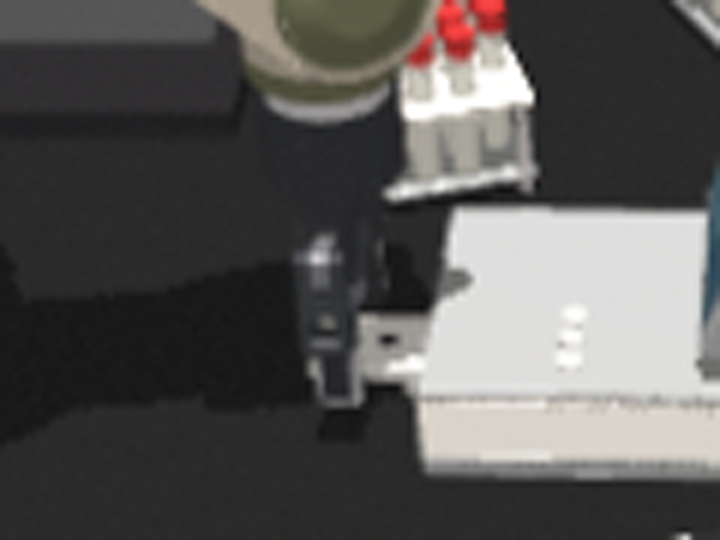

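```bash
python3 -m crank '{"dp":[[0,0,0],[0,0,0],[0,0,0],[0,0,0],[0,0,0],[0,0,0]],"delta_rot":[[0,0,0],[0,0,0],[0,0,0],[0,0,0],[0,0,0],[0,0,0]],"claw":[50,80,100,106,106,106]}' 40;python3 st.py; python3 -m crank '{"dp":[[0,0,0],[0,0,0],[0,0,0],[0,0,0]],"delta_rot":[[0,0,0],[0,0,0],[0,0,0],[0,0,0]],"claw":[111,111,115,115]}';python3 st.py
```

```text
time_s: 21.85
eef_pos: [461.0, 202.0, 2.4]
ee_rot: [0.0, 0.989, -0.149, -0.0]
force: [0.3, -0.1, -0.7]
grip_width: 0.585
t 21.85 pos [461.  202.    2.4] F [ 0.3 -0.1 -0.7] T [ 0.04 -0.04  0.02] w 49.7 toolx yaw -17.12 z [-0. -0. -1.] q6 [ 0.18  0.58  1.79 -0.    0.78  2.05]
time_s: 22.25
eef_pos: [461.0, 202.0, 2.4]
ee_rot: [0.0, 0.989, -0.149, -0.0]
force: [-0.4, 0.2, -0.4]
grip_width: 0.55
t 22.25 pos [461.  202.    2.4] F [-0.4  0.2 -0.4] T [ 0.12 -0.01 -0.  ] w 46.7 toolx yaw -17.12 z [-0. -0. -1.] q6 [ 0.18  0.58  1.79 -0.    0.78  2.05]
```

```bash
python3 -m crank '{"dp":[[0,0,0],[0,0,0],[0,0,0]],"delta_rot":[[0,0,0],[0,0,0],[0,0,0]],"claw":[150,150,150]}';python3 st.py; python3 meas.py 8
```

```text
time_s: 22.55
eef_pos: [461.0, 202.0, 2.5]
ee_rot: [0.0, 0.989, -0.149, -0.0]
force: [-1.5, 0.5, 3.7]
grip_width: 0.528
t 22.55 pos [461.  202.    2.5] F [-1.5  0.5  3.7] T [-0.03  0.12 -0.02] w 44.9 toolx yaw -17.12 z [-0. -0. -1.] q6 [ 0.18  0.58  1.79 -0.    0.78  2.05]
```

View pics/m8_side.png

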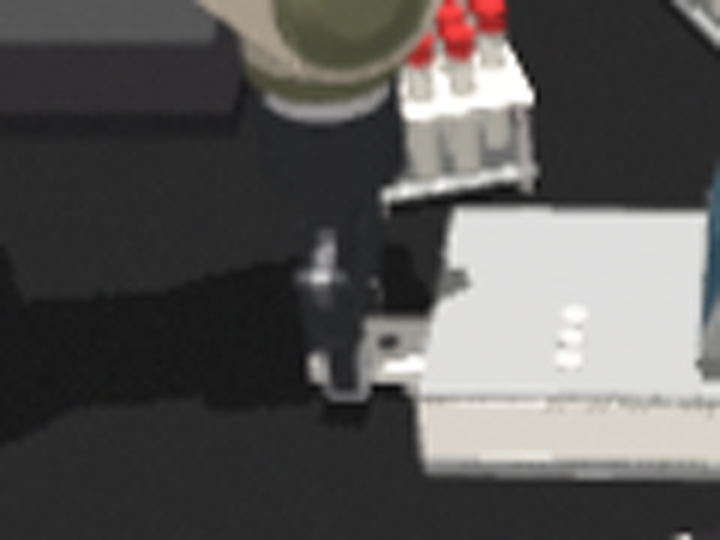

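```bash
python3 -m crank '{"dp":[[0,0,0.03],[0.15,-0.046,0],[0.15,-0.046,0],[0.15,-0.046,0],[0.15,-0.046,0],[0,0,0]],"delta_rot":[[0,0,0],[0,0,0],[0,0,0],[0,0,0],[0,0,0],[0,0,0]],"claw":[150,150,150,150,150,150]}';python3 st.py; python3 -m crank '{"dp":[[0.15,-0.046,0],[0.15,-0.046,0],[0.15,-0.046,0],[0,0,0]],"delta_rot":[[0,0,0],[0,0,0],[0,0,0],[0,0,0]],"claw":[150,150,150,150]}';python3 st.py
```

```text
time_s: 23.25
eef_pos: [467.3, 200.1, 2.7]
ee_rot: [0.0, 0.989, -0.149, 0.0]
force: [0.4, -0.5, 0.5]
grip_width: 0.533
t 23.25 pos [467.3 200.1   2.7] F [ 0.4 -0.5  0.5] T [-0.07 -0.06 -0.01] w 45.3 toolx yaw -17.13 z [ 0. -0. -1.] q6 [ 0.17  0.58  1.77 -0.    0.78  2.04]
time_s: 23.65
eef_pos: [471.8, 198.7, 2.7]
ee_rot: [0.0, 0.989, -0.149, 0.0]
force: [0.3, -0.7, 0.3]
grip_width: 0.531
t 23.65 pos [471.8 198.7   2.7] F [ 0.3 -0.7  0.3] T [-0.05 -0.04 -0.02] w 45.1 toolx yaw -17.13 z [ 0. -0. -1.] q6 [ 0.17  0.59  1.76 -0.    0.79  2.04]
```

Moving freely; now in 1 mm steps.

```bash
python3 -m crank '{"dp":[[0.1,-0.03,0],[0.1,-0.03,0],[0.1,-0.03,0],[0,0,0]],"delta_rot":[[0,0,0],[0,0,0],[0,0,0],[0,0,0]],"claw":[150,150,150,150]}';python3 st.py; python3 -m crank '{"dp":[[0.1,-0.03,0],[0.1,-0.03,0],[0,0,0]],"delta_rot":[[0,0,0],[0,0,0],[0,0,0]],"claw":[150,150,150]}';python3 st.py
```

```text
time_s: 24.05
eef_pos: [473.6, 198.1, 2.7]
ee_rot: [0.0, 0.989, -0.149, -0.001]
force: [-6.4, 2.6, 5.7]
grip_width: 0.528
t 24.05 pos [473.6 198.1   2.7] F [-6.4  2.6  5.7] T [ 0.33  0.81 -0.02] w 44.9 toolx yaw -17.12 z [-0.003 -0.    -1.   ] q6 [0.17 0.59 1.76 0.   0.79 2.04]
time_s: 24.35
eef_pos: [475.4, 197.6, 2.7]
ee_rot: [0.0, 0.989, -0.149, -0.002]
force: [-6.8, 2.0, 7.4]
grip_width: 0.525
t 24.35 pos [475.4 197.6   2.7] F [-6.8  2.   7.4] T [0.41 1.05 0.04] w 44.6 toolx yaw -17.12 z [-0.003 -0.    -1.   ] q6 [0.17 0.6  1.75 0.   0.8  2.04]
```

```bash
python3 -m crank '{"dp":[[0.1,-0.03,0.04],[0.1,-0.03,0],[0.05,-0.015,0],[0,0,0]],"delta_rot":[[0,0,0],[0,0,0],[0,0,0],[0,0,0]],"claw":[150,150,150,150]}';python3 st.py
```

```text
time_s: 24.75
eef_pos: [478.7, 196.5, 2.9]
ee_rot: [0.0, 0.989, -0.149, -0.001]
force: [-3.5, 2.3, 0.4]
grip_width: 0.529
t 24.75 pos [478.7 196.5   2.9] F [-3.5  2.3  0.4] T [0.31 0.58 0.04] w 45.0 toolx yaw -17.13 z [-0.001 -0.    -1.   ] q6 [ 0.16  0.6   1.75 -0.    0.8   2.03]
```

```bash
python3 -m crank '{"dp":[[0.1,-0.03,0],[0.1,-0.03,0],[0,0,0]],"delta_rot":[[0,0,0],[0,0,0],[0,0,0]],"claw":[150,150,150]}';python3 st.py
```

```text
time_s: 25.05
eef_pos: [481.1, 195.9, 3.0]
ee_rot: [0.0, 0.989, -0.149, -0.0]
force: [-3.0, 1.5, -1.0]
grip_width: 0.528
t 25.05 pos [481.1 195.9   3. ] F [-3.   1.5 -1. ] T [ 0.2   0.5  -0.02] w 44.8 toolx yaw -17.13 z [-0. -0. -1.] q6 [ 0.16  0.6   1.74 -0.    0.8   2.03]
```

```bash
for i in 1; do python3 -m crank '{"dp":[[0.1,-0.03,0],[0,0,0]],"delta_rot":[[0,0,0],[0,0,0]],"claw":[150,150]}' >/dev/null; python3 st.py; done; python3 -m crank '{"dp":[[0.1,-0.03,0],[0,0,0]],"delta_rot":[[0,0,0],[0,0,0]],"claw":[150,150]}' >/dev/null; python3 st.py
```

```text
t 25.25 pos [482.1 195.6   3.1] F [-2.6  0.5 -1.1] T [0.22 0.53 0.05] w 44.8 toolx yaw -17.13 z [-0. -0. -1.] q6 [ 0.16  0.6   1.74 -0.    0.8   2.03]
t 25.45 pos [482.9 195.3   3. ] F [-3.8  2.3 -0.6] T [ 0.27  0.63 -0.06] w 45.0 toolx yaw -17.13 z [-0.001 -0.    -1.   ] q6 [ 0.16  0.6   1.74 -0.    0.8   2.03]
```

```bash
python3 meas.py 9
```

```text
(no output)
```

View pics/m9_side.png

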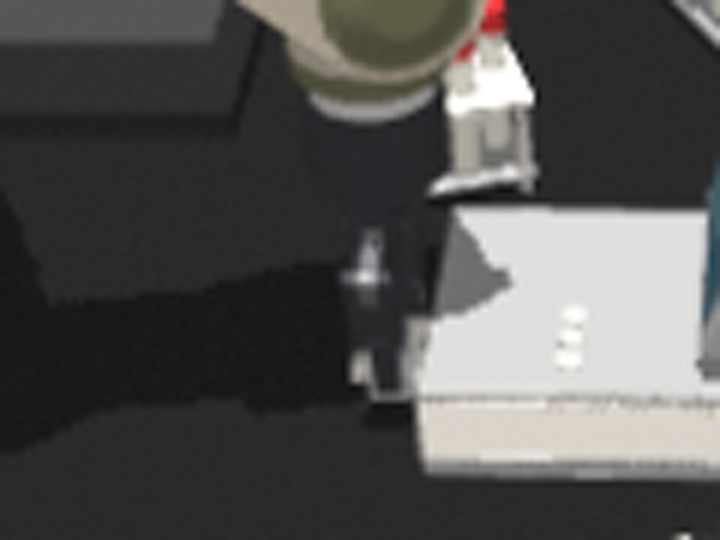

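```bash
python3 -m crank '{"dp":[[0.05,-0.015,0],[0.05,-0.015,0],[0,0,0]],"delta_rot":[[0,0,0],[0,0,0],[0,0,0]],"claw":[150,150,150]}' >/dev/null; python3 st.py;  python3 -m crank '{"dp":[[0.05,-0.015,0],[0,0,0]],"delta_rot":[[0,0,0],[0,0,0]],"claw":[150,150]}' >/dev/null; python3 st.py
```

```text
t 25.85 pos [482.9 195.3   2.8] F [-7.   3.8  0.9] T [ 0.55  1.19 -0.01] w 45.2 toolx yaw -17.12 z [-0.003 -0.    -1.   ] q6 [0.16 0.61 1.73 0.   0.81 2.03]
t 26.05 pos [483.  195.2   2.7] F [-10.9   4.7   0.9] T [ 0.72  1.49 -0.03] w 45.2 toolx yaw -17.12 z [-0.004 -0.    -1.   ] q6 [0.16 0.61 1.73 0.   0.81 2.03]
```

```bash
python3 -m crank '{"dp":[[0.01,-0.003,0],[0,0,0],[0,0,0]],"delta_rot":[[0,0,0],[0,0,0],[0,0,0]],"claw":[150,150,150]}' >/dev/null; python3 st.py
```

```text
t 26.35 pos [483.  195.2   2.7] F [-11.    4.4   2.4] T [ 0.69  1.64 -0.02] w 44.8 toolx yaw -17.12 z [-0.004 -0.    -1.   ] q6 [0.16 0.61 1.73 0.   0.81 2.03]
```

```bash
python3 -m crank '{"dp":[[-0.08,0.025,0],[0,0,0],[0,0,0],[0,0,0],[0,0,0],[0,0,0],[0,0,0],[0,0,0]],"delta_rot":[[0,0,0],[0,0,0],[0,0,0],[0,0,0],[0,0,0],[0,0,0],[0,0,0],[0,0,0]],"claw":[150,118,113,108,90,50,0,0]}' >/dev/null; python3 st.py; python3 -m crank '{"dp":[[-0.3,0.09,0.3],[-0.6,0.2,1],[-1,0.3,2],[-1,0.3,3],[-1,0.3,3],[-1,0.3,3],[-1,0.3,2],[-1,0.3,1],[0,0,0],[0,0,0]],"delta_rot":[[0,0,0],[0,0,0],[0,0,0],[0,0,0],[0,0,0],[0,0,0],[0,0,0],[0,0,0],[0,0,0],[0,0,0]],"claw":[0,0,0,0,0,0,0,0,0,0]}' >/dev/null; python3 st.py; python3 - <<'E'
from h import *
for n in("side","top"):
    p,d=capture(n); np.save(f"{n}10p.npy",p);np.save(f"{n}10d.npy",d)
    cv2.imwrite(f"pics/n_{n}.png",p[:,:,::-1])
    if n=="side": crop(n,"pics/n_s1.png",190,110,310,200,6,p); crop(n,"pics/n_s2.png",250,190,350,270,7,p)
    else: crop(n,"pics/n_t2.png",280,125,360,215,6,p)
E
```

```text
t 27.15 pos [483.9 195.1   3.1] F [-0.3 -0.  -0.4] T [ 0.   -0.01 -0.02] w 84.9 toolx yaw -17.12 z [-0. -0. -1.] q6 [ 0.16  0.6   1.73 -0.    0.8   2.03]
t 28.15 pos [414.5 216.  155.5] F [ 0.3 -0.3 -0.4] T [ 0.03 -0.04 -0.07] w 84.7 toolx yaw -17.11 z [-0.001 -0.001 -1.   ] q6 [ 0.23  0.27  1.77 -0.    1.1   2.1 ]
```

View pics/n_s1.png

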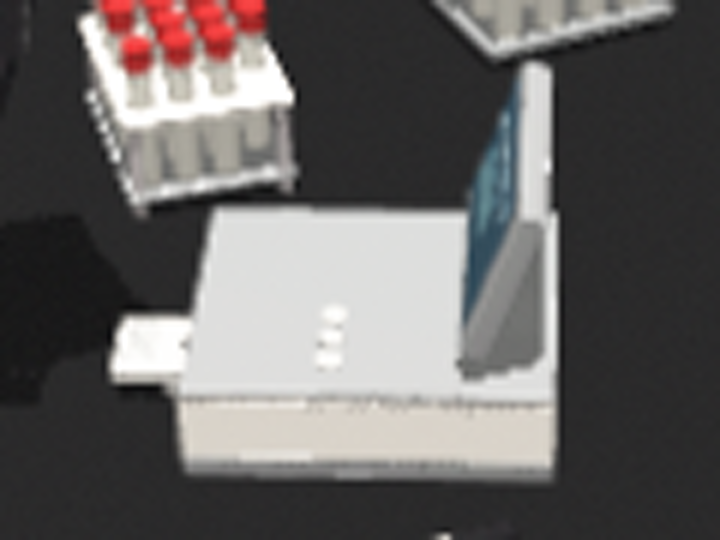

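View pics/n_s2.png

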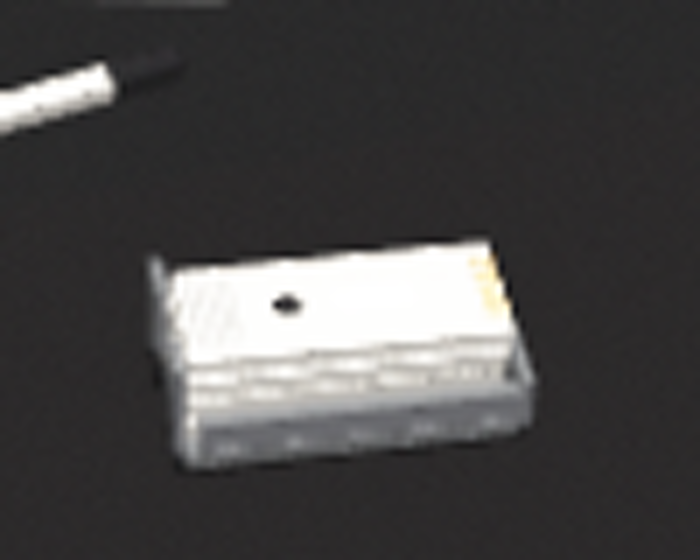

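View pics/n_top.png

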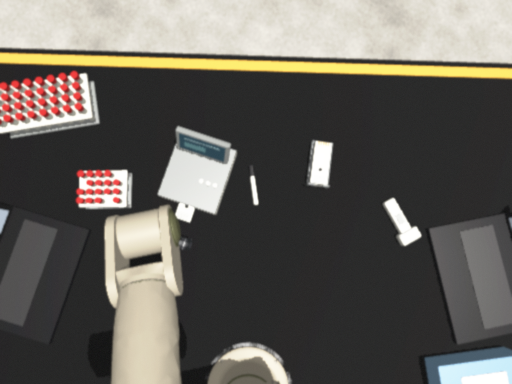

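View pics/n_t2.png

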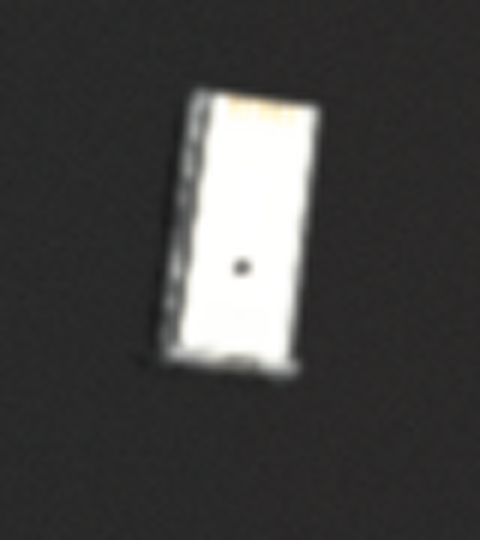

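```bash
python3 - <<'E'
from h import *
S=lambda q,z:at_z("side",(190+q[0]/6-.5,110+q[1]/6-.5),z)[:2]
a,b=S((119,313),22),S((110,380),22); m=(a+b)/2
print(a,b,m,"protrusion from est. mouth",(np.array([505.7,187.6])-m)@[.956,-.294])
r=boxes_of("side","marker")[:1],boxes_of("top","tube_rack")[:1],boxes_of("top","scanner")[:1]; print(r)
E
```

```text
[469.87643155 230.24558974] [455.36440952 170.23978573] [462.62042053 200.24268773] protrusion from est. mouth 44.901028165534406
([{'centre': [260.7, 205.4], 'p': 0.63}], [{'centre': [104.0, 190.0], 'p': 0.62}], [{'centre': [400.2, 224.6], 'p': 0.95}])
```

```bash
python3 -c "
from rig import *
print(finish_job())"
```

```text
the job is handed in; nothing more can be done
None
```

I drew the bottom cartridge out of the dispenser, pushed it fully home in the reader, let go and backed the arm clear. The job was handed in at about 28 s of the 72 s allowed.

- **Drawing:** The pull took about 2–4.5 N. The stack tipped back, then dropped. The last pictures show the remaining four neatly stacked in the dispenser.
- **A slip on the way:** While I carried the cartridge across, it turned about 18° in the fingers and slid roughly 10 mm further out. I saw this in the pictures and turned the tool to line it up again. I slid it about 54 mm into the slot with no noticeable force, let go, gripped it again straight and deeper, and pushed on from there.
- **Home:** The sprung contacts dragged for about the last 10 mm. It then came up solid: the tool stopped moving under an 11–12 N push.
- **Last checks:** The cartridge sticks out about 45 mm, so it is about 75 mm deep, within the 70–80 mm range for the stop. I saw the marker, scanner and tube rack in the same places in the final pictures. I couldn't see the stop or the contact travel directly, so "fully home" rests on the force and this depth.
- **Disagreement:** The two cameras differed by several mm across the dispenser and reader, so I used values between them. I felt no sideways force at the dispenser or in the slot to contradict that.

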